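# Close a seal-test cup: cover on, safety catch off, clamp lever held

### The job

Set the round cover with the black knob onto the steel cup of the small lever press, so that it sits seated and level, and let go of it. Only then flip the yellow safety catch with the red ball right over to the outside, and pull the lever's black grip toward the front of the press, all the way down to its stop, so that the orange foot clamps the cover. Finish while still holding the lever down there against its return spring, and leave the film reel and the tape roll where they lie.

Things in the scene. Friction and masses are not known exactly. Their poses are not given: they have to be found in the camera images.
- press: Grey bolted-down base plate (225 x 200 x 10 mm) of the lever press with cup, bearing cheeks and catch bracket. Origin: on the bench, under the cup's centre. Its front looks to its -x, z up, +y to the left as seen by the robot; the plate spans x -58..168, y -145..55 mm. Its yaw varies within 0.25 rad; it does not move.
- cup_rim (a point): Centre of the cup's mouth, at the height of its flat rim, 65 mm above the bench. Rim outside diameter 60 mm, mouth diameter 50 mm, wall 5 mm, cup 55 mm tall. Axes as press.
- cover: Loose aluminium cover, 0.1-0.21 kg, upright on the bench: flange 64 mm across, 5 thick; under it a bevelled spigot 45 mm across, 6 deep, that drops into the cup's mouth with 2.5 mm play all round; on top a flat black knob 26 mm across, 24 tall, to grip. Origin: centre of the spigot's underside, z up; flange top at 11 mm, knob top at 35. Seated, the origin is 6 mm below cup_rim.
- catch (a joint): Yellow safety catch, hinged about the press's x axis at press (135, -115, 92) mm: 0 = upright, its bar across the lever's front, lever blocked (it moves only about 0.15 rad); 1.5 = flipped over to the outside (the press's -y), lever free. Turns lightly; falls over by its own weight once past about 0.3 rad, and stays.
- catch_ball (a point): Centre of the red ball (22 mm) on the catch's top, 120 mm above its hinge, at first 212 mm above the bench. A flat arm (10 mm along x, 8 along y) runs up to it; 68 mm above the hinge a 10 mm round bar sticks out 60 mm to the press's +y. Flipping takes the ball to the press's -y and down. While it is up, 37 mm are free between ball and lever behind, 60 mm on its +y side above the bar.
- rocker (a joint): Rocking shaft with lever and clamp arm, hinged about the press's y axis at press x = 110, z = 115 mm: 0 = open (lever leans 0.80 rad backward, clamp arm up), 1.75 = hard stop, closed (lever leans 0.95 rad to the front). A spring opens it; the foot meets the cover's knob at about 1.68; holding it at the stop takes about 15 N at the grip.
- pull_lever: Steel lever (12 mm rod, 130 mm from shaft axis to grip axis) in the press plane y = -75 mm. Its black round grip, 16 mm across, sticks out sideways along the press's -y. Origin: middle of the grip, 42 mm to the -y side of the rod; grip 34 mm either way. It turns with the shaft: origin at press (203, -117, 206) mm open, (4, -117, 191) closed, 245 high midway. Open, its axes are press's.
- clamp_foot: Orange clamp foot, 18 mm across, on a spring plunger (1.2 N per mm, 12 mm travel) at the end of the clamp arm, 110 mm from the shaft. Origin on the arm's centre line; its face lies 29 mm along its -z. With the lever at its stop it presses on the middle of the cover's knob with about 10 N. Open, it stands upright behind the cup, at least 70 mm behind the cup's centre.
- film_reel: Loose black film reel, 72 mm across, 14 mm tall, lying on the bench; a bystander. Origin: centre of its underside.
- tape_roll: Loose amber tape roll, 66 mm across, 15 mm tall, lying on the bench; a bystander. Origin: centre of its underside.

How it is judged:
By the outcome, as a careful person would: the job done as asked, in the order asked, and still so for the second after the job is handed in, while the arm keeps its last pose, push and grip.
It also fails if it takes over 72 s, if anything falls off the work surface, if the arm or the gripper's body presses on something with over 40 N, if the wrist force passes 120 N, or if a joint passes its speed limit or range.

### The arm

A 7-joint arm with a two-finger parallel gripper is mounted at the origin on a cart in front of the work surface, level with it; the furniture and walls round the work are solid. World frame = base frame: x ahead of the robot, y to its left, z up, the work surface at z = 0. Lengths are in m, angles in rad, forces in N, time in s.
With the tool pointing down it reaches from about 0.4 to 0.85 m from the base axis. Payload 10.4 kg.
Tool frame: the origin (TCP) lies at the very end of the fingers, on their centre line; the grasp point (between the pads) lies r.hold_point_z behind it (r.hold_point_z is the distance from the TCP to the grasp point, in m); z points along the fingers, y is the direction in which the jaws open and shut (so a half turn about z gives the same grasp; the last joint's range is limited). The gripper opens to 87 mm and grips with 3 to 60 N. Pads are 19 mm wide; open, the fingers measure 117 mm over their backs; the gripper's body (75 mm by 190 mm) begins 51 mm behind the grasp point.
Start: joints at [1.295, 0.332, -0.065, 1.46, 0.022, 1.35, -0.088], TCP at [0.156, -0.605, 0.223] pointing down, gripper open.
Joint ranges: [-2.6, 2.6], [-0.5, 2.12], [-1.47, 1.34], [0.16, 2.42], [-1.27, 4.41], [0.06, 2.06], [-2.6, 2.6]. Speed limits (rad/s): [2.22, 2.22, 2.79, 2.79, 3.14, 3.14, 3.14].

### API

Orientations are given as a unit quaternion [x, y, z, w].
In Python, from bench import r gives the robot as it stands.
- The arm moves only by the tool send_rows, never from a script. Its argument "commands" is a list of rows, each a list of 7 numbers: the shift along the world's x, y, z normalised to -1 to 1, where 1 is 0.03 m, then the turn, a rotation vector about the world's x, y, z normalised to -1 to 1, where 1 is 5 degrees, then the gripper command: -1 is fully open, 1 is shut, values between are in proportion. In form: [[tx, ty, tz, ax, ay, az, jaw], ...]. A call has 1 to 10 rows; each row shifts and turns the pose as measured when the row begins; what a row does not reach is not made up. A row lasts 1/12 s, in which the tool goes at most 41.7 mm and 7.16 degrees, less where a joint would pass 70% of its speed; a pose out of reach is approached as far as the arm can. A call with a number of a shift or a turn outside -1 to 1 is refused whole. A call with a gripper value outside its range is refused whole. The fingers move at their own pace and stop on an object; "grip_force" is the grip in N (left out, the last holds). Time passes only in rows, so rows that do not move let the fingers close. It gives the time, the measured TCP pose, the force and the opening at its end, in the units of the state.
- r.read_state(): the state, without advancing time (a new reading comes with each control period).
- r.camera(name): name is "scene" or "top"; returns the picture (400x640x3 uint8, blue, green, red); there is no depth.
- r.calibration(name): a dict with "K" (3x3 intrinsics, pixels), "dist" ([k1, k2, p1, p2, k3] as OpenCV has them; the pictures are not rectified), "R" (3x3) and "t" (3): a world point X has camera coordinates R X + t. Camera axes: x right, y down, z forward; pixel columns grow to the right and rows downward; lengths in m; the calibration is good to about 2 mm. A picture is of the moment at which its call begins. calibration takes no time and is no camera call.
- r.close_job(): hands the job in, once; it reports no verdict.
The state is a dict: "time": time; "joint_positions": joint angles; "joint_vel": joint speeds; "joint_torque": joint torques, N m; "ee_pos": TCP position; "eef_rot": TCP orientation; "ft_force": force on the tool from outside, world axes, zero at the start; "torque": the same for the moment, N m; "width": finger opening in m.
Only numpy, scipy, OpenCV 4.12 (cv2) and the standard library are available. Lean on these libraries where they do the work, as an engineer would, in place of code of your own. Each camera call takes 0.05 s, during which the arm holds its last target.

## Working session

There is one attempt and no reset: what is moved stays moved. The work goes in short steps, Python scripts to look and compute and a tool call to move; the robot and the scene stay as the last step left them, time stands still between calls to the robot, and variables do not carry over. Pictures are saved under pics/ and viewed, and the job is handed in when it is done.

Besides the shell and the picture viewer there is one more tool, called as name(argument=value, ...), one argument or row to a line, values as JSON. send_rows: Moves the arm, as the interface text tells. Scaled input: -1 to 1 covers 0.03 m each way for a shift and 5 degrees each way for a turn. Its arguments: {"type":"object","properties":{"commands":{"type":"array"},"grip_force":{"type":"number"}},"required":["commands"]}

```bash
ls; mkdir -p pics; python3 - <<'E'
from bench import r
import cv2
s=r.read_state();print(s, r.hold_point_z)
for n in("scene","top"):
    cv2.imwrite(f"pics/{n}0.png",r.camera(n)); c=r.calibration(n); print(n,c)
E
```

```text
pics
{'time': 0.0, 'joint_positions': array([ 1.29540597,  0.33287751, -0.06470115,  1.46098383,  0.02158178,
        1.34988695, -0.08849368]), 'joint_vel': array([-2.37045116e-04, -1.55049114e-03,  5.52291955e-04, -6.33840682e-05,
        3.07563354e-04, -7.87785366e-04,  2.55030276e-04]), 'joint_torque': array([-1.21675974e-03, -6.23253679e+01,  2.41070084e-02, -3.89884830e+01,
       -6.15785806e-02,  3.99017881e-02,  1.38790333e-04]), 'ee_pos': array([ 0.15621557, -0.60474509,  0.22173012]), 'eef_rot': array([ 9.92020900e-01,  1.26071410e-01, -1.17195729e-04, -7.21008771e-04]), 'ft_force': array([0.88074125, 0.60124999, 0.17532884]), 'torque': array([0.04947448, 0.02287679, 0.01382787]), 'width': 0.0869891349868817} 0.0187
scene {'K': array([[442.29917875,   0.        , 327.35675102],
       [  0.        , 442.29917875, 201.91745006],
       [  0.        ,   0.        ,   1.        ]]), 'dist': array([-0.05921969,  0.        ,  0.        ,  0.        ,  0.        ]), 'R': array([[-0.45789591,  0.88897761,  0.00708118],
       [ 0.74777568,  0.38944878, -0.5377371 ],
       [-0.480794  , -0.24093248, -0.84308284]]), 't': array([ 0.23878423, -0.33979332,  1.60673101])}
top {'K': array([[405.13419839,   0.        , 316.05341632],
       [  0.        , 405.13419839, 199.10996136],
       [  0.        ,   0.        ,   1.        ]]), 'dist': array([0.01973631, 0.        , 0.        , 0.        , 0.        ]), 'R': array([[ 0.01892994, -0.99979739,  0.00684419],
       [-0.99258393, -0.01961462, -0.11996837],
       [ 0.12007831, -0.00452244, -0.99275412]]), 't': array([-0.01087312,  0.57070193,  1.37697305])}
```

View pics/scene0.png

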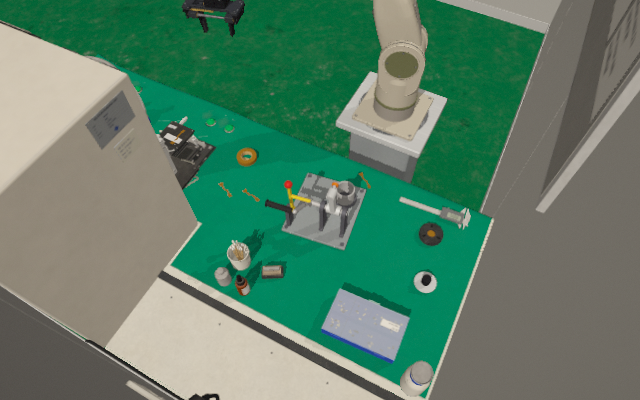

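View pics/top0.png

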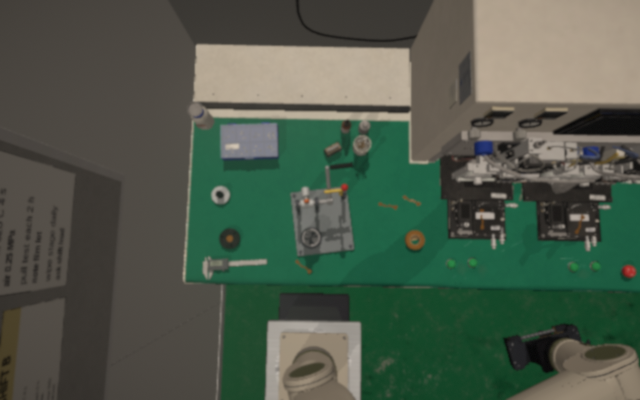

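The scene picture shows the press around (325,205), the red ball at (289,184) and the cover at (425,282). The reel is at (431,234) and the tape at (246,157). In the top picture the cover is at (220,195), the cup at (311,237) and the ball at (344,188). Next I'll zoom in and measure.

```bash
cat > h.py <<'E'
import numpy as np, cv2
from bench import r
def ray(n,uv):
    c=r.calibration(n); K,d,R,t=[np.array(c[k]) for k in("K","dist","R","t")]
    p=cv2.undistortPoints(np.array([[uv]],float),K,d)[0,0]
    return -R.T@t, R.T@np.array([p[0],p[1],1.])
def plane(n,uv,z):
    o,d=ray(n,uv); return o+d*(z-o[2])/d[2]
def tri(u1,u2,n1="scene",n2="top"):
    o1,d1=ray(n1,u1);o2,d2=ray(n2,u2)
    s=np.linalg.lstsq(np.c_[d1,-d2],o2-o1,rcond=None)[0]
    a=o1+d1*s[0];b=o2+d2*s[1];return (a+b)/2,np.linalg.norm(a-b)
def proj(n,X):
    c=r.calibration(n)
    return cv2.projectPoints(np.array([X],float),cv2.Rodrigues(c["R"])[0],np.array(c["t"]),np.array(c["K"]),np.array(c["dist"]))[0][0,0]
def snap(n,f,box=None,z=1):
    im=r.camera(n)
    cv2.imwrite("pics/raw_"+f,im)
    if box: im=im[box[1]:box[3],box[0]:box[2]]
    cv2.imwrite("pics/"+f,cv2.resize(im,None,fx=z,fy=z,interpolation=cv2.INTER_CUBIC)); 
E
python3 - <<'E'
import cv2,numpy as np
def crop(f,b,z,o):
    im=cv2.imread(f)[b[1]:b[3],b[0]:b[2]]
    cv2.imwrite(o,cv2.resize(im,None,fx=z,fy=z,interpolation=cv2.INTER_CUBIC))
a=cv2.imread("pics/scene0.png");b=cv2.imread("pics/top0.png")
crop("pics/scene0.png",(255,165,385,255),6,"pics/c1.png")
crop("pics/top0.png",(280,155,370,265),5,"pics/c2.png")
crop("pics/scene0.png",(405,210,455,300),6,"pics/c3.png")
crop("pics/top0.png",(200,180,250,255),6,"pics/c4.png")
for n,im,box in(("scene",a,(255,165,385,255)),("top",b,(280,155,370,265))):
    sub=im[box[1]:box[3],box[0]:box[2]]
    h=cv2.cvtColor(sub,cv2.COLOR_BGR2HSV)
    for nm,lo,hi in(("red",(0,150,80),(6,255,255)),("red2",(174,150,80),(180,255,255)),("yel",(22,140,80),(33,255,255)),("or",(8,130,80),(18,255,255))):
        m=cv2.inRange(h,lo,hi);k,l,st,ce=cv2.connectedComponentsWithStats(m)
        print(n,nm,[(st[i].tolist(),(ce[i]+box[:2]).round(1).tolist()) for i in range(1,k) if st[i][4]>3])
E
```

```text
scene red [([30, 16, 7, 7, 44], [287.9, 184.0])]
scene red2 []
scene yel [([33, 24, 23, 21, 137], [295.6, 198.6])]
scene or [([77, 17, 7, 5, 20], [334.8, 183.9]), ([0, 32, 4, 4, 9], [256.4, 198.9])]
top red [([62, 29, 5, 6, 24], [344.0, 186.7])]
top red2 []
top yel [([47, 35, 5, 3, 8], [328.9, 190.8]), ([60, 37, 2, 2, 4], [340.5, 192.5])]
top or [([61, 33, 2, 4, 5], [341.6, 189.4]), ([25, 45, 3, 2, 6], [306.0, 200.5])]
```

View pics/c1.png

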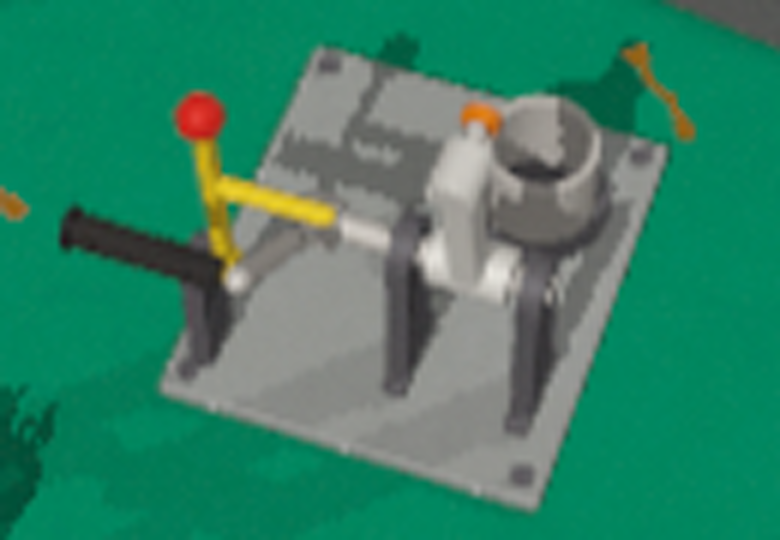

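View pics/c2.png

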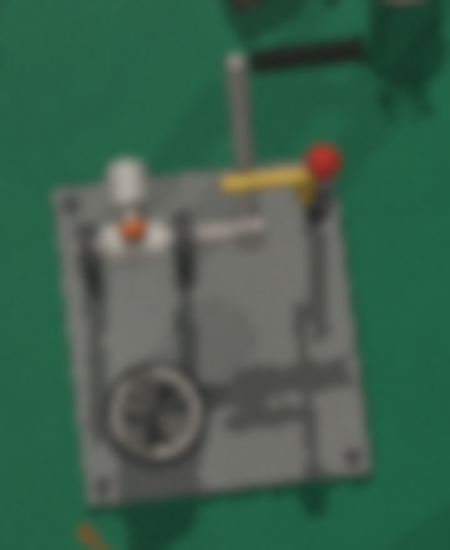

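View pics/c3.png

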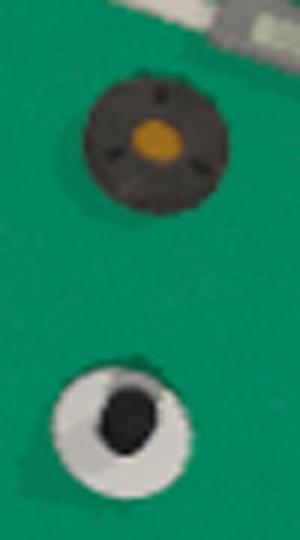

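View pics/c4.png

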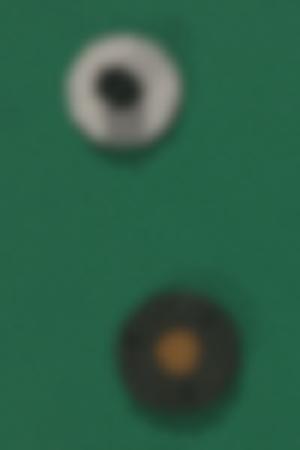

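```bash
python3 - <<'E'
from h import *
P=np.array([[-58,-145],[-58,55],[168,55],[168,-145]])/1e3
def un(c,b,z): return ((np.array(c)+.5)/z-.5+np.array(b))
cs={"scene":[un(c,(255,165),6) for c in[(322,47),(668,148),(537,510),(162,392)]],
"top":[un(c,(280,155),5) for c in[(370,470),(90,505),(55,188)]]}
def fit(P,W):
    pc,wc=P.mean(0),W.mean(0);a=P-pc;b=W-wc
    y=np.arctan2((a[:,0]*b[:,1]-a[:,1]*b[:,0]).sum(),(a*b).sum());c,s=np.cos(y),np.sin(y);R=np.array([[c,-s],[s,c]])
    return y,wc-R@pc,R
for n in cs:
    W=np.array([plane(n,c,.01)[:2] for c in cs[n]]);y,o,R=fit(P[:len(W)],W)
    print(n,"yaw",y,"o",o,"res mm",((W-(P[:len(W)]@R.T+o))*1e3).round(1).tolist())
print("cup", plane("top",un((155,414),(280,155),5),.065),plane("scene",un((549,148),(255,165),6),.065))
print("ball",tri((287.9,184.0),(344.2,186.9)))
# cover & reel & tape
a={n:cv2.imread(f"pics/{n}0.png") for n in("scene","top")}
for n,b in(("scene",(405,260,455,300)),("top",(205,180,240,210))):
    s=a[n][b[1]:b[3],b[0]:b[2]];z=cv2.resize(s,None,fx=8,fy=8,interpolation=cv2.INTER_CUBIC)
    h=cv2.cvtColor(z,cv2.COLOR_BGR2HSV)
    m=cv2.inRange(h,(0,0,0),(180,90,255))
    ct=max(cv2.findContours(m,0,2)[0],key=cv2.contourArea);e=cv2.fitEllipse(cv2.convexHull(ct))
    c=un(e[0],b[:2],8);print(n,"flange",c,np.array(e[1])/8,plane(n,c,.0095))
    k=cv2.inRange(h,(0,0,0),(180,255,70 if n=="scene" else 60))&cv2.drawContours(np.zeros_like(m),[cv2.convexHull(ct)],0,255,-1)
    ct=max(cv2.findContours(k,0,2)[0],key=cv2.contourArea);x=cv2.boundingRect(ct);M=cv2.moments(ct)
    c=un((M['m10']/M['m00'],M['m01']/M['m00']),b[:2],8);print(" knob",c,np.array(x)/8,plane(n,c,.028))
for n,u in(("scene",(431,234)),("top",(230,238.5))):print("reel",plane(n,u,.012))
for n,u in(("scene",(246.5,157)),("top",(415,240))):print("tape",plane(n,u,.012))
E
```

```text
scene yaw 0.139545190982063 o [0.43961381 0.01810303] res mm [[-0.5, 2.0], [0.9, -2.2], [-0.1, -1.6], [-0.3, 1.8]]
top yaw 0.1363004925287949 o [0.43898774 0.01488658] res mm [[1.0, 2.3], [0.3, -0.9], [-1.3, -1.3]]
cup [0.43685634 0.01621303 0.065     ] [0.4391868  0.02072256 0.065     ]
ball (array([ 0.58839687, -0.08416574,  0.21314564]), np.float64(3.6210179995687226e-05))
scene flange [424.85514259 281.71625137] [21.32151604 24.06421852] [0.58383028 0.34004133 0.0095    ]
 knob [425.84487739 279.62028783] [16.625 14.75   9.25  11.   ] [0.5855322  0.33976898 0.028     ]
top flange [220.11868   194.6799984] [19.99055481 20.27929878] [0.58290153 0.33995991 0.0095    ]
 knob [219.42051477 194.36208841] [12.    12.125  5.75   5.5  ] [0.58161733 0.33811763 0.028     ]
reel [0.43351271 0.30254382 0.012     ]
reel [0.4291535  0.29767884 0.012     ]
tape [ 0.44214751 -0.34337242  0.012     ]
tape [ 0.43631219 -0.34869822  0.012     ]
```

The press is at about (0.439, 0.0165) with yaw 0.138, and the cover is at about (0.583, 0.340). The ball triangulates at z = 0.213 against the expected 0.212. Now I'll swing over to the cover.

send_rows(
  commands=[
    [0,0,1,0,0,0,-1],
    [0.5,0.5,1,0,0,0,-1],
    [0.8,0.8,0.6,0,0,0,-1],
    [0.8,0.8,0.3,0,0,0,-1],
    [0.8,0.8,0,0,0,0,-1],
    [0.8,0.8,0,0,0,0,-1],
    [0.8,0.8,0,0,0,0,-1],
    [0.8,0.8,0,0,0,0,-1],
    [0.8,0.8,0,0,0,0,-1],
    [0.8,0.8,0,0,0,0,-1],
  ],
)

```text
time: 0.93
ee_pos: [0.3605, -0.3907, 0.3073]
eef_rot: [0.993, 0.118, -0.003, -0.004]
ft_force: [0.3, 0.2, 0.2]
width: 0.087
```

send_rows(
  commands=[
    [0.3,1,0.1,0,0,0,-1],
    [0.3,1,0.1,0,0,0,-1],
    [0.3,1,0,0,0,0,-1],
    [0.3,1,0,0,0,0,-1],
    [0.3,1,0,0,0,0,-1],
    [0.3,1,0,0,0,-0.2,-1],
    [0.3,1,0,0,0,-0.2,-1],
    [0.3,1,0,0,0,-0.2,-1],
    [0.3,1,0,0,0,-0.2,-1],
    [0.3,1,0,0,0,-0.2,-1],
  ],
)

```text
time: 1.77
ee_pos: [0.454, -0.0736, 0.31]
eef_rot: [0.997, 0.075, -0.005, -0.006]
ft_force: [1.5, -0.3, 0.8]
width: 0.087
```

send_rows(
  commands=[
    [0.3,1,0,0,0,0,-1],
    [0.3,1,0,0,0,0,-1],
    [0.3,1,0,0,0,0,-1],
    [0.3,1,0,0,0,0,-1],
    [0.3,1,0,0,0,0,-1],
    [0.3,1,0,0,0,0,-1],
    [0.3,1,0,0,0,0,-1],
    [0.3,1,0,0,0,0,-1],
    [0.3,1,0,0,0,0,-1],
    [0.3,1,0,0,0,0,-1],
  ],
)

```text
time: 2.6
ee_pos: [0.5445, 0.2408, 0.3082]
eef_rot: [0.997, 0.072, -0.006, -0.004]
ft_force: [0.1, 0.1, 0.5]
width: 0.087
```

```bash
python3 - <<'E'
from h import *
from scipy.spatial.transform import Rotation as Ro
s=r.read_state();print(s["ee_pos"],s["joint_positions"].round(2));R=Ro.from_quat(s["eef_rot"])
print((R*Ro.from_rotvec([np.pi,0,0])).as_rotvec(degrees=True))
snap("scene","s1.png",(320,140,480,320),4)
E
```

```text
[0.54452583 0.24077112 0.30819657] [ 0.16  0.35 -0.84  1.36  0.25  1.55 -2.09]
[0.50552091 0.65143079 8.22523052]
```

View pics/s1.png

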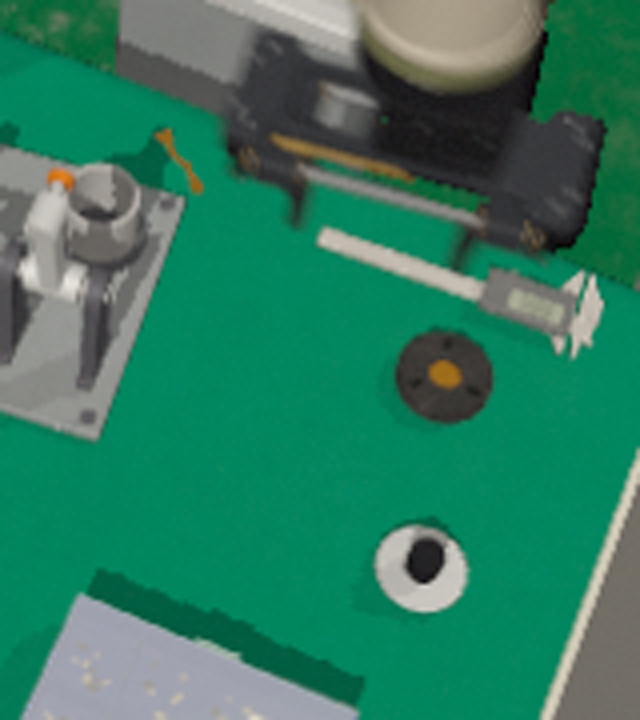

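The gripper is upright and the cover is at picture (421,568). I'll move above the cover.

send_rows(
  commands=[
    [0.3,0.8,-0.5,-0.1,-0.1,0,-1],
    [0.3,0.8,-0.8,0,0,0,-1],
    [0.3,0.8,-1,0,0,0,-1],
    [0.3,0.8,-1,0,0,0,-1],
    [0,0,-1,0,0,0,-1],
    [0,0,-1,0,0,0,-1],
    [0,0,-1,0,0,0,-1],
    [0,0,0,0,0,0,-1],
    [0,0,0,0,0,0,-1],
  ],
)

```text
time: 3.4
ee_pos: [0.5775, 0.3524, 0.106]
eef_rot: [0.997, 0.078, -0.005, -0.002]
ft_force: [-0.1, 0.6, 2.3]
width: 0.087
```

```bash
python3 - <<'E'
from h import *
from scipy.spatial.transform import Rotation as Ro
s=r.read_state();print(s["ee_pos"],s["joint_positions"].round(2));R=Ro.from_quat(s["eef_rot"])
print((R*Ro.from_rotvec([np.pi,0,0])).as_rotvec(degrees=True))
snap("scene","s2.png",(360,180,480,320),5)
snap("top","t2.png",(170,140,270,240),6)
E
```

```text
[0.57746955 0.35236298 0.10604983] [-0.09  0.65 -0.77  1.41  0.45  1.27 -2.31]
[0.2015127  0.56563784 8.9276801 ]
```

View pics/s2.png

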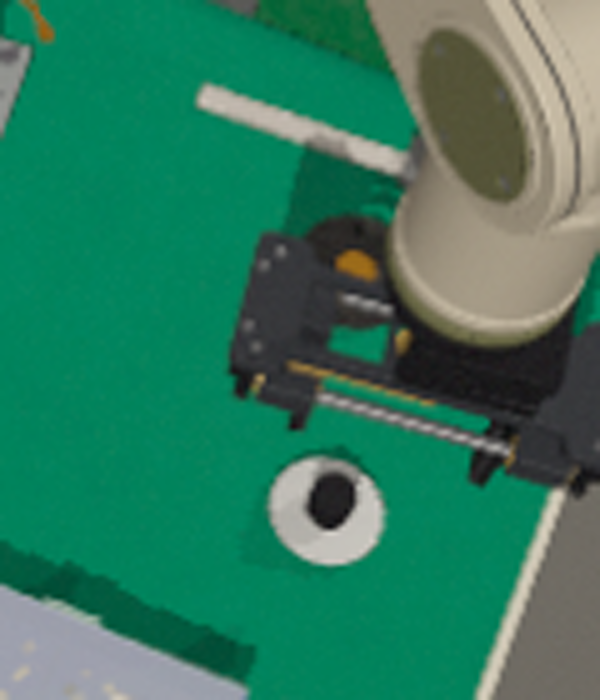

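View pics/t2.png

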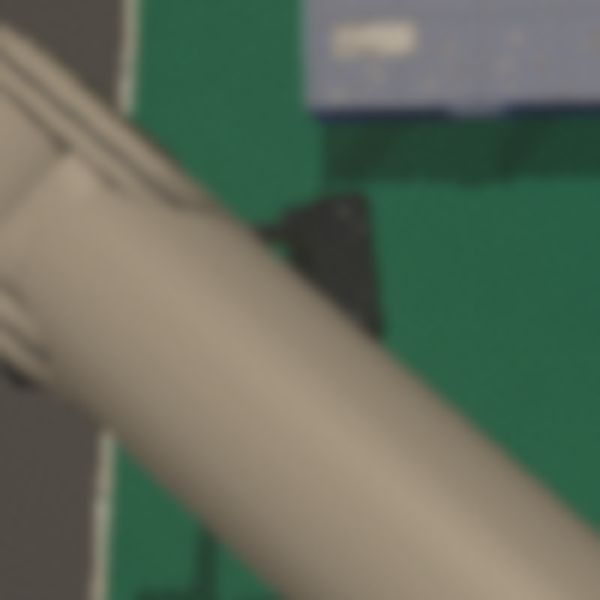

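send_rows(
  commands=[
    [0.2,-0.4,-0.5,-0.05,-0.1,0,-1],
    [0,0,-0.5,0,0,0,-1],
    [0,0,-0.2,0,0,0,-1],
    [0,0,0,0,0,0,-1],
  ],
)

```text
time: 3.83
ee_pos: [0.5878, 0.342, 0.0781]
eef_rot: [0.997, 0.076, 0.005, -0.002]
ft_force: [-0.0, 0.7, 0.6]
width: 0.0869
```

```bash
python3 - <<'E'
from h import *
from scipy.spatial.transform import Rotation as Ro
s=r.read_state();print(s["ee_pos"],s["joint_positions"].round(2));R=Ro.from_quat(s["eef_rot"])
print((R*Ro.from_rotvec([np.pi,0,0])).as_rotvec(degrees=True))
snap("scene","s3.png",(380,200,480,320),6)
E
```

```text
[0.58777638 0.34203185 0.07811172] [-0.08  0.67 -0.76  1.44  0.48  1.21 -2.31]
[ 0.19748587 -0.5874207   8.76906935]
```

View pics/s3.png

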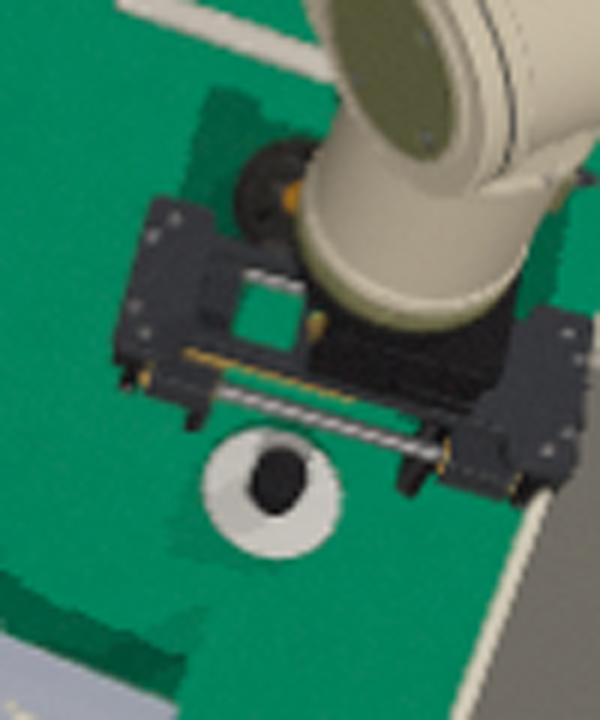

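send_rows(
  commands=[
    [-0.15,-0.07,-0.4,0,0.06,0,-1],
    [0,0,-0.4,0,0,0,-1],
    [0,0,-0.4,0,0,0,-1],
    [0,0,-0.2,0,0,0,-1],
    [0,0,0,0,0,0,-1],
  ],
)

```text
time: 4.3
ee_pos: [0.5826, 0.3422, 0.0349]
eef_rot: [0.997, 0.077, 0.003, -0.003]
ft_force: [0.2, 0.2, -0.2]
width: 0.0869
```

send_rows(
  commands=[
    [0,-0.1,-0.3,0,0.06,0,-1],
    [0,0,-0.25,0,0,0,-1],
    [0,0,-0.1,0,0,0,-1],
    [0,0,0,0,0,0,-1],
  ],
)

```text
time: 4.63
ee_pos: [0.5822, 0.3388, 0.0126]
eef_rot: [0.997, 0.077, -0.0, -0.003]
ft_force: [0.9, -0.1, 0.1]
width: 0.087
```

```bash
python3 - <<'E'
from h import *
from scipy.spatial.transform import Rotation as Ro
s=r.read_state();print(s["ee_pos"],s["joint_positions"].round(2),s["ft_force"]);R=Ro.from_quat(s["eef_rot"])
print((R*Ro.from_rotvec([np.pi,0,0])).as_rotvec(degrees=True))
snap("scene","s4.png",(380,220,480,320),6)
E
```

```text
[0.58223501 0.33883126 0.01256508] [-0.08  0.74 -0.73  1.49  0.52  1.11 -2.33] [ 0.92562881 -0.0660387   0.12317187]
[0.38468438 0.00892842 8.86230551]
```

View pics/s4.png

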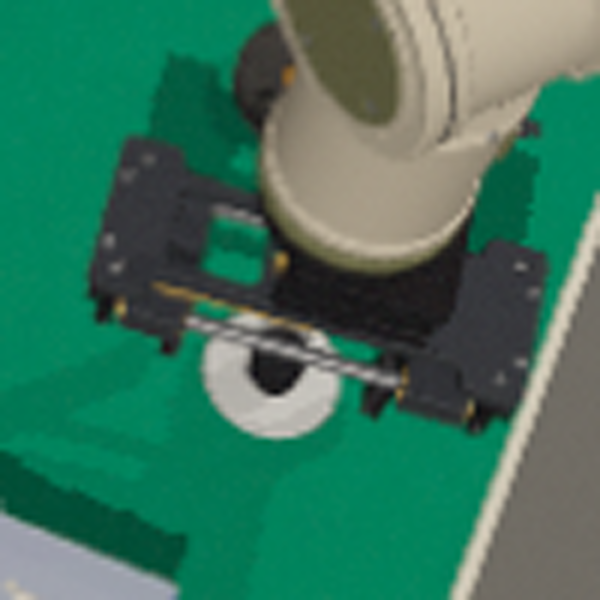

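send_rows(
  commands=[
    [0,0,0.02,-0.08,0,-0.15,-1],
    [0,0,0,0,0,0,0],
    [0,0,0,0,0,0,1],
    [0,0,0,0,0,0,1],
    [0,0,0,0,0,0,1],
    [0,0,0,0,0,0,1],
    [0,0,0,0,0,0,1],
    [0,0,0,0,0,0,1],
    [0,0,0,0,0,0,1],
  ],
  grip_force=35,
)

```text
time: 5.43
ee_pos: [0.5832, 0.3401, 0.0158]
eef_rot: [0.998, 0.07, 0.001, -0.0]
ft_force: [-0.3, -0.8, 0.0]
width: 0.0416
```

send_rows(
  commands=[
    [0,0,0,0,0,0,1],
    [0,0,0,0,0,0,1],
    [0,0,0,0,0,0,1],
    [0,0,0,0,0,0,1],
    [0,0,0,0,0,0,1],
    [0,0,0,0,0,0,1],
  ],
)

```text
time: 5.93
ee_pos: [0.5832, 0.34, 0.0158]
eef_rot: [0.998, 0.07, 0.001, -0.0]
ft_force: [-0.2, 0.4, 0.6]
width: 0.0257
```

send_rows(
  commands=[
    [0,0,0.3,0,0,0,1],
    [0,0,0.7,0,0,0,1],
    [0,0,1,0,0,0,1],
    [0,0,1,0,0,0,1],
    [0,0,1,0,0,0,1],
    [-0.3,-0.3,0.7,0,0,0,1],
    [-0.6,-0.5,0.3,0,0,0,1],
    [-0.8,-0.6,0,0,0,0,1],
    [-0.8,-0.6,0,0,0,0,1],
    [-0.8,-0.6,0,0,0,0,1],
  ],
)

```text
time: 6.77
ee_pos: [0.4796, 0.2619, 0.1739]
eef_rot: [0.997, 0.072, -0.001, -0.001]
ft_force: [-0.3, -0.4, -1.3]
width: 0.0252
```

send_rows(
  commands=[
    [-0.7,-0.6,0,0,0,0,1],
    [-0.5,-0.6,0,0,0,0,1],
    [0,-0.7,0,0,0,0,1],
    [0,-0.7,0,0,0,0,1],
    [0,-0.7,0,0,0,0,1],
    [0,-0.7,0,0,0,0,1],
    [0,-0.7,0,0,0,0,1],
    [0,-0.5,0,0,0,0,1],
    [0,0,0,0,0,0,1],
  ],
)

```text
time: 7.52
ee_pos: [0.4336, 0.0971, 0.1773]
eef_rot: [0.997, 0.074, 0.001, 0.004]
ft_force: [-0.4, 0.9, -1.5]
width: 0.0253
```

```bash
python3 - <<'E'
from h import *
from scipy.spatial.transform import Rotation as Ro
s=r.read_state();print(s["ee_pos"],s["joint_positions"].round(2),s["ft_force"],s["width"]);R=Ro.from_quat(s["eef_rot"])
print((R*Ro.from_rotvec([np.pi,0,0])).as_rotvec(degrees=True))
snap("scene","s5.png",(300,120,420,240),5)
E
```

```text
[0.43355549 0.09707276 0.17733407] [ 0.5   0.   -0.81  1.94  0.01  1.2  -1.74] [-0.37480142  0.89711478 -1.53249515] 0.02527399883832522
[-0.44308258 -0.10155747  8.45275822]
```

View pics/s5.png

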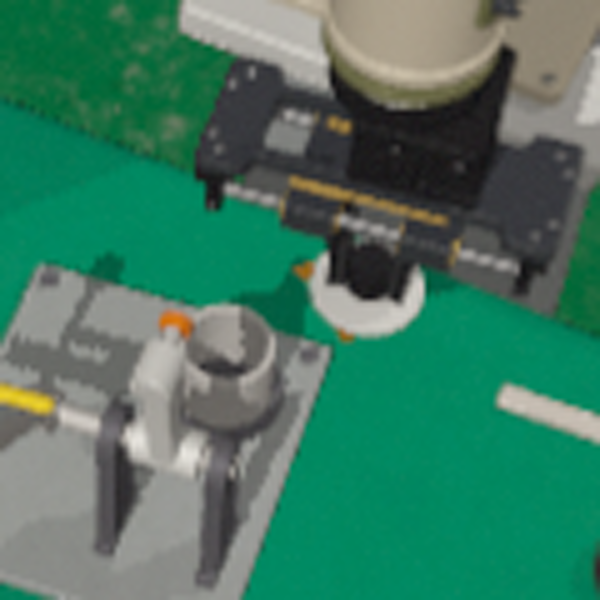

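```bash
python3 - <<'E'
import cv2
a=cv2.imread("pics/scene0.png")[170:215,325:370]; cv2.imwrite("pics/cup.png",cv2.resize(a,None,fx=12,fy=12,interpolation=cv2.INTER_CUBIC))
b=cv2.imread("pics/top0.png")[220:256,293:329]; cv2.imwrite("pics/cupt.png",cv2.resize(b,None,fx=15,fy=15,interpolation=cv2.INTER_CUBIC))
a=cv2.imread("pics/raw_s5.png")[160:195,355:390]; cv2.imwrite("pics/cov.png",cv2.resize(a,None,fx=15,fy=15,interpolation=cv2.INTER_CUBIC))
E
```

```text
(no output)
```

View pics/cup.png

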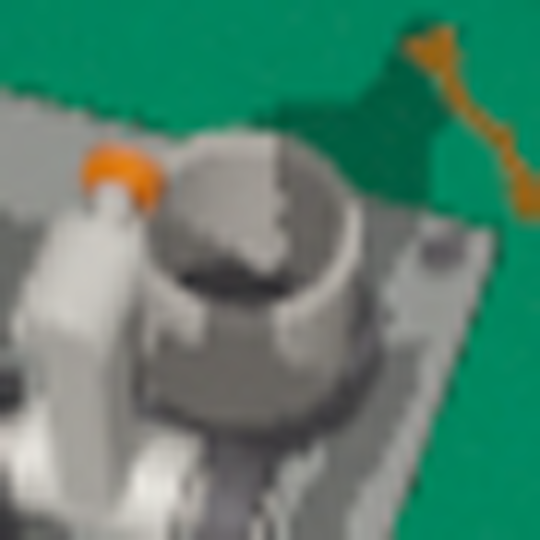

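View pics/cupt.png

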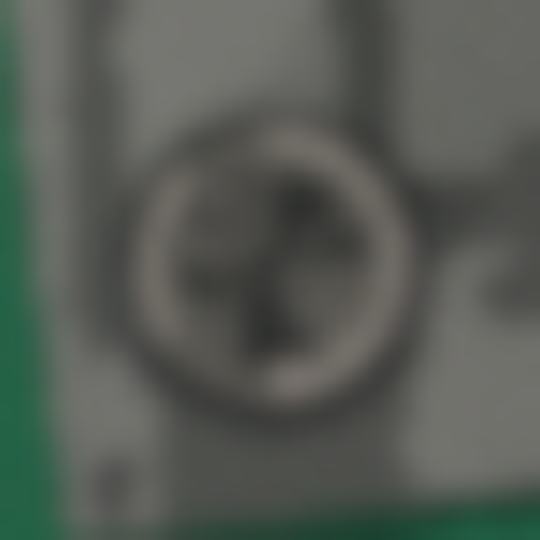

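View pics/cov.png

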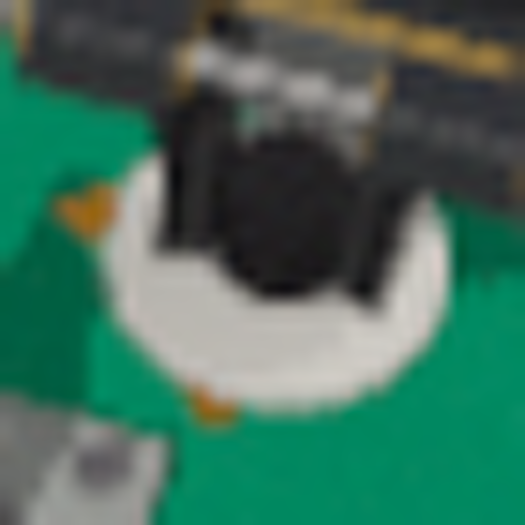

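```bash
python3 - <<'E'
from h import *
def un(c,b,z): return ((np.array(c)+.5)/z-.5+np.array(b))
pts=np.array([(250,305),(300,292),(343,250),(350,205),(325,158),(200,148),(163,195),(155,255),(190,288)],np.float32)
e=cv2.fitEllipse(pts);c=un(e[0],(325,170),12);print("scene rim",e,c,plane("scene",c,.065))
pt=np.array([(150,270),(160,225),(282,135),(345,155),(400,250),(385,310),(345,360),(290,382),(200,365),(165,325)],np.float32)
e=cv2.fitEllipse(pt);c=un(e[0],(293,220),15);print("top rim",e,c,plane("top",c,.065))
for z,n in((.0,0),):
  P=np.array([plane("scene",un(p,(325,170),12),.065) for p in pts])[:,:2]
  A=np.c_[2*P,np.ones(len(P))];x=np.linalg.lstsq(A,(P**2).sum(1),rcond=None)[0];print("circ scene",x[:2],np.sqrt(x[2]+x[:2]@x[:2]))
  P=np.array([plane("top",un(p,(293,220),15),.065) for p in pt])[:,:2]
  A=np.c_[2*P,np.ones(len(P))];x=np.linalg.lstsq(A,(P**2).sum(1),rcond=None)[0];print("circ top",x[:2],np.sqrt(x[2]+x[:2]@x[:2]))
# flange
im=cv2.imread("pics/raw_s5.png")[160:195,355:390];z=cv2.resize(im,None,fx=15,fy=15,interpolation=cv2.INTER_CUBIC);h=cv2.cvtColor(z,cv2.COLOR_BGR2HSV)
m=cv2.inRange(h,(0,0,120),(180,70,255));m[:150]=0;m[400:,:180]=0
ct=max(cv2.findContours(m,0,1)[0],key=cv2.contourArea);hu=cv2.convexHull(ct)
hp=ct[:,0,:].astype(float)
# outer points: left/right/bottom arc only
c0=np.array([278,270]);d=np.linalg.norm((hp-c0)/[1,.8],axis=1);o=hp[(d>150)]
s=r.read_state();tz=s["ee_pos"][2]
for zz in(tz-.0158+.011,tz-.0158+.0085,tz-.0158+.006):
  P=np.array([plane("scene",un(p,(355,160),15),zz) for p in o])[:,:2]
  x=np.linalg.lstsq(np.c_[2*P,np.ones(len(P))],(P**2).sum(1),rcond=None)[0];R=np.sqrt(x[2]+x[:2]@x[:2]);rs=np.linalg.norm(P-x[:2],axis=1)-R
  print("flange",x[:2],R,len(P),rs.std(),"minus tcp mm",(x[:2]-s["ee_pos"][:2])*1e3)
E
```

```text
scene rim ((251.91995239257812, 219.71868896484375), (169.99810791015625, 199.84519958496094), 77.6822509765625) [345.53499603 187.85155741] [0.43535376 0.01701198 0.065     ]
top rim ((275.1147766113281, 260.68670654296875), (240.49557495117188, 256.611083984375), 43.972557067871094) [310.87431844 236.9124471 ] [0.43850874 0.01532283 0.065     ]
circ scene [0.43537595 0.01691644] 0.025500799413057575
circ top [0.43876493 0.01558272] 0.027911497045445734
flange [0.43647189 0.09717673] 0.03203745739831209 702 0.001089279002537164 minus tcp mm [ 2.88133946 -1.31739763]
flange [0.4347189  0.09665044] 0.03211774956744697 702 0.0010920089499489773 minus tcp mm [ 1.12834951 -1.84368697]
flange [0.43296591 0.09612415] 0.03219804173658071 702 0.0010947388973607788 minus tcp mm [-0.62464044 -2.36997631]
```

send_rows(
  commands=[
    [0.1,-0.7,-0.3,0.09,0,0,1],
    [0,-0.7,-0.6,0,0,0,1],
    [0,-0.7,-0.6,0,0,0,1],
    [0,-0.4,-0.6,0,0,0,1],
    [0,0,-0.3,0,0,0,1],
    [0,0,0,0,0,0,1],
  ],
)

```text
time: 8.07
ee_pos: [0.4375, 0.0282, 0.1061]
eef_rot: [0.997, 0.079, 0.005, -0.001]
ft_force: [0.0, 1.2, -2.0]
width: 0.0249
```

```bash
cat > st.py <<'E'
from h import *
from scipy.spatial.transform import Rotation as Ro
def st():
    s=r.read_state();R=Ro.from_quat(s["eef_rot"])
    print("t",s["time"],"p",s["ee_pos"].round(4),"q",s["joint_positions"].round(2),"F",s["ft_force"].round(1),"w",round(s["width"],4),"rv",(R*Ro.from_rotvec([np.pi,0,0])).as_rotvec(degrees=True).round(2))
E
python3 -c "
from st import *
st()"
```

```text
t 8.0667 p [0.4375 0.0282 0.1061] q [ 0.57  0.07 -0.74  2.05  0.06  1.03 -1.62] F [ 0.   1.2 -2. ] w 0.0249 rv [ 0.08 -0.52  9.03]
```

send_rows(
  commands=[
    [0,-0.35,-0.3,0,0.1,-0.15,1],
    [0,0,0,0,0,0,1],
    [0,0,0,0,0,0,1],
  ],
)

```text
time: 8.32
ee_pos: [0.4385, 0.0204, 0.098]
eef_rot: [0.997, 0.074, 0.0, -0.002]
ft_force: [-0.2, 1.1, -0.3]
width: 0.0249
```

```bash
python3 - <<'E'
from st import *
st();snap("scene","s6.png",(315,150,375,220),10);snap("top","t6.png",(280,205,340,265),10)
st()
E
```

```text
t 8.3167 p [0.4385 0.0204 0.098 ] q [ 0.57  0.09 -0.74  2.05  0.07  1.03 -1.62] F [-0.2  1.1 -0.3] w 0.0249 rv [ 0.18 -0.05  8.45]
t 8.4167 p [0.4384 0.02   0.098 ] q [ 0.57  0.09 -0.74  2.05  0.07  1.03 -1.62] F [ 0.3 -0.4 -1.6] w 0.0251 rv [ 0.15 -0.06  8.43]
```

View pics/s6.png

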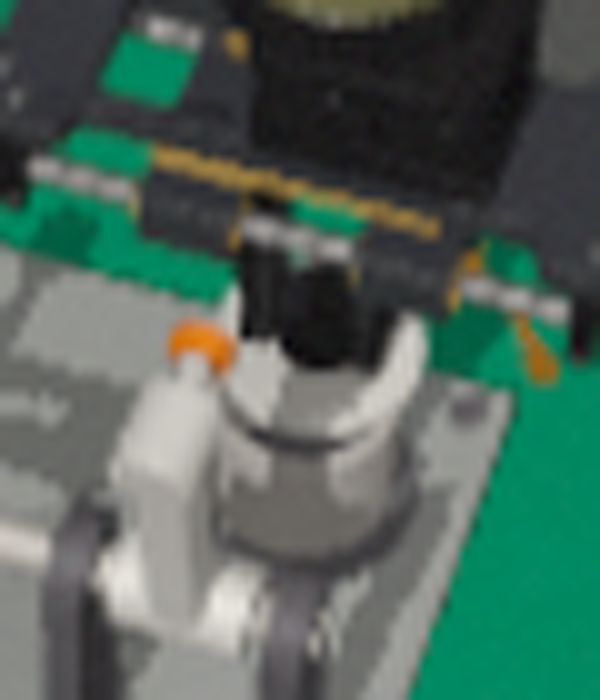

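View pics/t6.png

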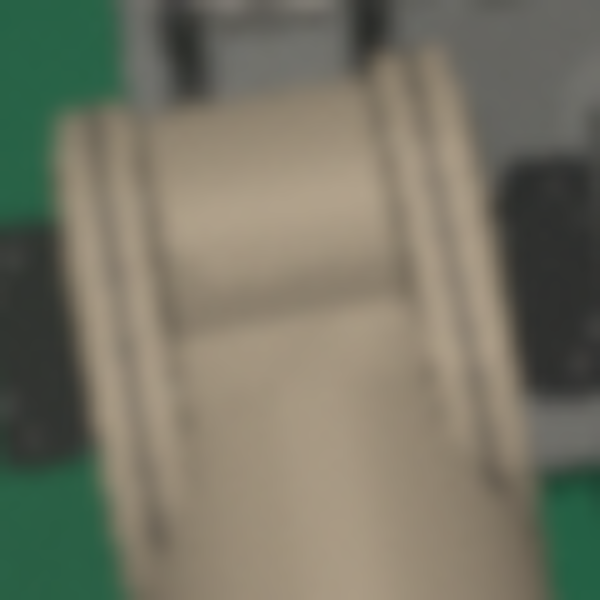

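send_rows(
  commands=[
    [0,-0.12,-0.2,0,0,-0.1,1],
    [0,0,0,0,0,0,1],
    [0,0,0,0,0,0,1],
  ],
)

```text
time: 8.67
ee_pos: [0.4393, 0.017, 0.0926]
eef_rot: [0.998, 0.069, 0.002, -0.001]
ft_force: [0.5, 0.2, -1.9]
width: 0.0253
```

```bash
python3 - <<'E'
from st import *
st();snap("scene","s7.png",(315,150,375,220),10)
s=r.read_state()["ee_pos"]
im=cv2.imread("pics/raw_s7.png")
for dz in(.011,):
  print("expected flange bottom-image point & right point", )
E
```

```text
t 8.6667 p [0.4393 0.017  0.0926] q [ 0.57  0.1  -0.73  2.05  0.08  1.01 -1.63] F [ 0.5  0.2 -1.9] w 0.0253 rv [ 0.13 -0.19  7.96]
expected flange bottom-image point & right point
```

View pics/s7.png

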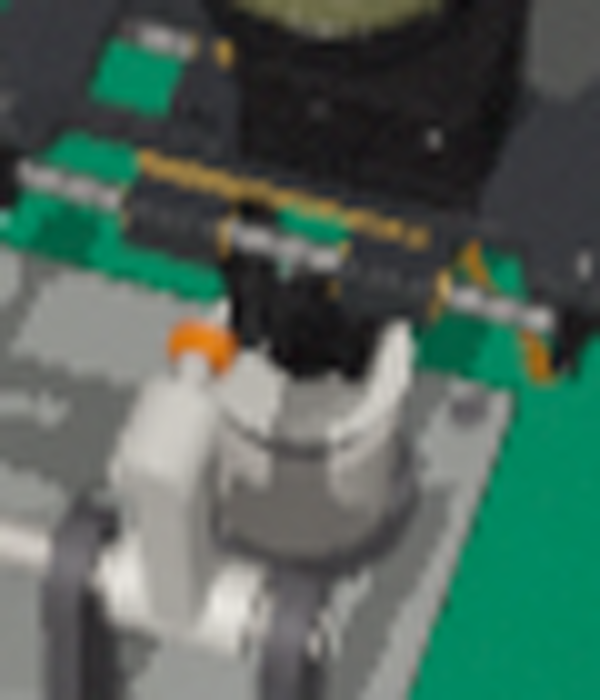

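send_rows(
  commands=[
    [-0.03,-0.04,-0.2,0,0.03,0,1],
    [0,0,-0.15,0,0,0,1],
    [0,0,0,0,0,0,1],
  ],
)

```text
time: 8.97
ee_pos: [0.4384, 0.0156, 0.0813]
eef_rot: [0.998, 0.069, 0.0, -0.001]
ft_force: [-0.6, 0.4, -1.5]
width: 0.0252
```

```bash
python3 - <<'E'
from st import *
st();snap("scene","s8.png",(315,150,375,220),10)
E
```

```text
t 8.9667 p [0.4384 0.0156 0.0813] q [ 0.57  0.12 -0.73  2.06  0.09  0.99 -1.64] F [-0.6  0.4 -1.5] w 0.0252 rv [ 0.11 -0.05  7.95]
```

View pics/s8.png

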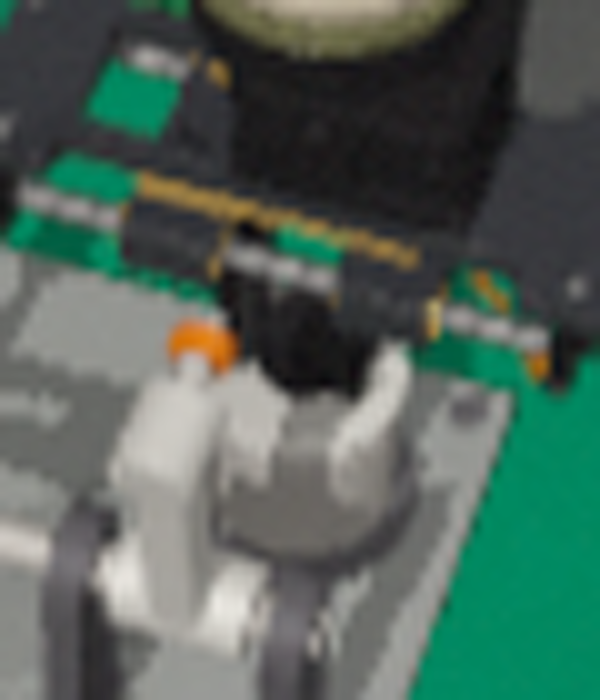

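send_rows(
  commands=[
    [0,0,-0.1,0,0,0,1],
    [0,0,-0.1,0,0,0,1],
    [0,0,-0.05,0,0,0,1],
    [0,0,0,0,0,0,1],
  ],
)

```text
time: 9.35
ee_pos: [0.4387, 0.0157, 0.0747]
eef_rot: [0.998, 0.069, 0.0, -0.001]
ft_force: [-0.2, -0.3, -0.8]
width: 0.0251
```

send_rows(
  commands=[
    [0,0,-0.06,0,0,0,1],
    [0,0,-0.04,0,0,0,1],
    [0,0,0,0,0,0,1],
  ],
)

```text
time: 9.6
ee_pos: [0.439, 0.0157, 0.075]
eef_rot: [0.998, 0.069, -0.0, 0.001]
ft_force: [0.1, -0.1, -1.4]
width: 0.025
```

```bash
python3 - <<'E'
from st import *
st();snap("scene","s9.png",(315,150,375,220),10)
E
```

```text
t 9.6 p [0.439  0.0157 0.075 ] q [ 0.56  0.13 -0.73  2.07  0.11  0.98 -1.66] F [ 0.1 -0.1 -1.4] w 0.025 rv [-0.09  0.04  7.94]
```

View pics/s9.png

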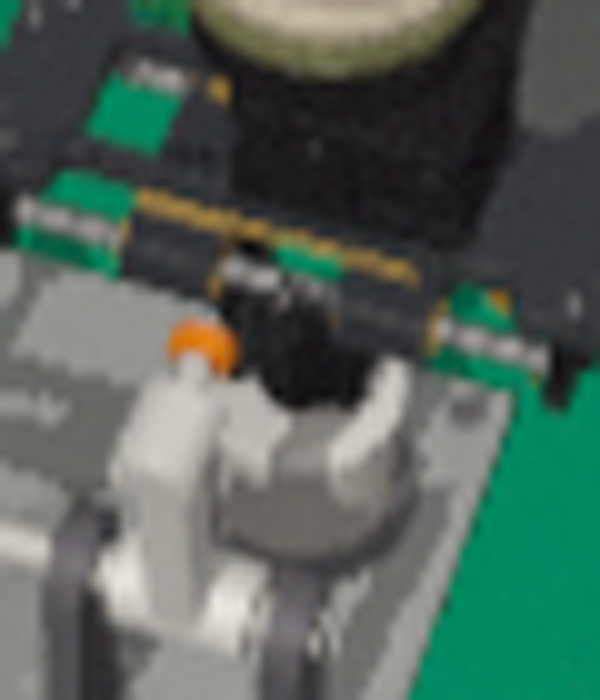

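The tool stopped at z = 0.075, which is the height expected for a seated cover, so I'll release it.

send_rows(
  commands=[
    [0,0,0,0,0,0,0],
    [0,0,0,0,0,0,-0.5],
    [0,0,0,0,0,0,-0.5],
    [0,0,0,0,0,0,-0.5],
    [0,0,0,0,0,0,-0.5],
    [0,0,0.3,0,0,0,-0.5],
    [0,0,0.6,0,0,0,-0.5],
    [0,0,1,0,0,0,-0.5],
    [0,0,1,0,0,0,-0.5],
    [0,0,1,0,0,0,1],
  ],
)

```text
time: 10.48
ee_pos: [0.4345, 0.0166, 0.1921]
eef_rot: [0.998, 0.07, -0.005, -0.002]
ft_force: [0.9, -0.3, -0.8]
width: 0.0627
```

send_rows(
  commands=[
    [0,0,1,0,0,0,1],
    [0,0,1,0,0,0,1],
    [0,0,1,0,0,0,1],
    [0,-0.5,0.6,0,0,0,1],
    [0,-0.8,0,0,0,0,1],
    [0,-0.8,0,0,0,0,1],
    [0,-0.8,0,0,0,0,1],
    [0,0,0,0,0,0,1],
  ],
)

```text
time: 11.15
ee_pos: [0.4349, -0.0698, 0.3202]
eef_rot: [0.997, 0.075, 0.003, 0.001]
ft_force: [0.1, -1.1, -0.7]
width: 0.0131
```

```bash
python3 - <<'E'
from st import *
st();snap("scene","s10.png",(265,150,375,240),7);snap("top","t10.png",(280,155,370,265),5)
E
```

```text
t 11.15 p [ 0.4349 -0.0698  0.3202] q [ 0.7  -0.1  -0.58  1.73 -0.06  1.5  -1.3 ] F [ 0.1 -1.1 -0.7] w 0.0131 rv [-0.09 -0.38  8.59]
```

View pics/s10.png

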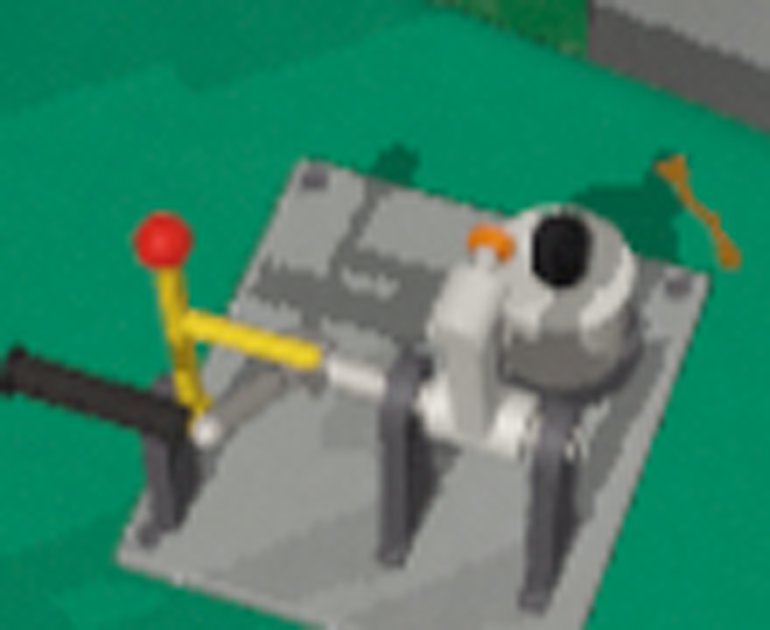

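View pics/t10.png

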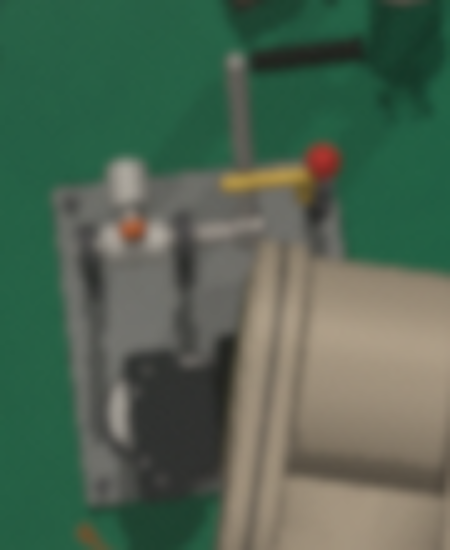

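```bash
python3 - <<'E'
from h import *
im=cv2.imread("pics/raw_s10.png")[170:215,325:370];z=cv2.resize(im,None,fx=12,fy=12,interpolation=cv2.INTER_CUBIC);cv2.imwrite("pics/cv2.png",z)
print("seated knob mid",proj("scene",(.4385,.016,.082)),"flange",proj("scene",(.4385,.016,.0675)))
# press-frame targets in world
o=np.array([.4385,.0155]);y=.138
R=np.array([[np.cos(y),-np.sin(y)],[np.sin(y),np.cos(y)]])
for n,p in dict(ball=(135,-115),pre=(135,-78),flip=(135,-180),grip=(203,-117),mid=(110,-117),closed=(4,-117)).items(): print(n,(o+R@(np.array(p)/1e3)).round(4))
E
```

```text
seated knob mid [345.0069794  185.28483487] flange [344.81184112 188.01930236]
ball [ 0.588  -0.0798]
pre [ 0.5829 -0.0432]
flip [ 0.597  -0.1442]
grip [ 0.6557 -0.0725]
mid [ 0.5635 -0.0853]
closed [ 0.4586 -0.0998]
```

View pics/cv2.png

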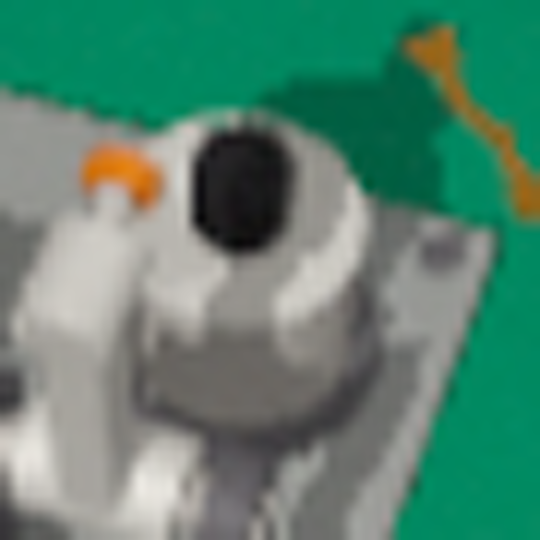

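The cover looks seated: the knob is at (345.3,185.5), against a predicted (345.0,185.3). Now I'll go to the catch, on the ball's +y side.

send_rows(
  commands=[
    [0.6,0.1,0,0,0,0,1],
    [0.9,0.15,0,0,0,0,1],
    [0.9,0.15,0,0,0,0,1],
    [0.9,0.15,0,0,0,0,1],
    [0.9,0.15,0,0,0,0,1],
    [0.6,0.1,0,0,0,0,1],
    [0,0,0,0,0,0,1],
    [0,0,0,0,0,0,1],
  ],
)

```text
time: 11.92
ee_pos: [0.5841, -0.03, 0.3225]
eef_rot: [0.997, 0.081, 0.005, -0.002]
ft_force: [0.1, 1.5, -0.1]
width: 0.0002
```

```bash
python3 - <<'E'
from st import *
st()
def un(c,b,z): return ((np.array(c)+.5)/z-.5+np.array(b))
print("grip outer",tri(un((72,228),(255,165),6),un((363,48),(280,155),5)))
E
```

```text
t 11.9167 p [ 0.5841 -0.03    0.3225] q [ 0.52  0.27 -0.68  1.38  0.17  1.54 -1.55] F [ 0.1  1.5 -0.1] w 0.0002 rv [ 0.18 -0.52  9.26]
grip outer (array([ 0.6605311 , -0.10781414,  0.20558029]), np.float64(0.0019858953595288343))
```

send_rows(
  commands=[
    [0,-0.45,-0.6,0,0.1,-0.2,1],
    [0,0,-1,0,0,0,1],
    [0,0,-0.8,0,0,0,1],
    [0,0,-0.3,0,0,0,1],
    [0,0,0,0,0,0,1],
  ],
)

```text
time: 12.33
ee_pos: [0.5812, -0.0423, 0.24]
eef_rot: [0.997, 0.073, 0.001, -0.002]
ft_force: [-0.4, -0.6, 0.2]
width: 0.0006
```

send_rows(
  commands=[
    [0.05,-0.05,-0.5,0,0,0,1],
    [0,0,-0.6,0,0,0,1],
    [0,0,-0.4,0,0,0,1],
    [0,0,0,0,0,0,1],
  ],
)

```text
time: 12.67
ee_pos: [0.5824, -0.0446, 0.198]
eef_rot: [0.997, 0.072, 0.003, -0.001]
ft_force: [1.3, -0.1, -0.8]
width: 0.0004
```

```bash
python3 - <<'E'
from st import *
st();snap("scene","s11.png",(255,130,375,230),6)
E
```

```text
t 12.6667 p [ 0.5824 -0.0446  0.198 ] q [ 0.54  0.32 -0.66  1.58  0.2   1.3  -1.58] F [ 1.3 -0.1 -0.8] w 0.0004 rv [ 0.08 -0.34  8.25]
```

View pics/s11.png

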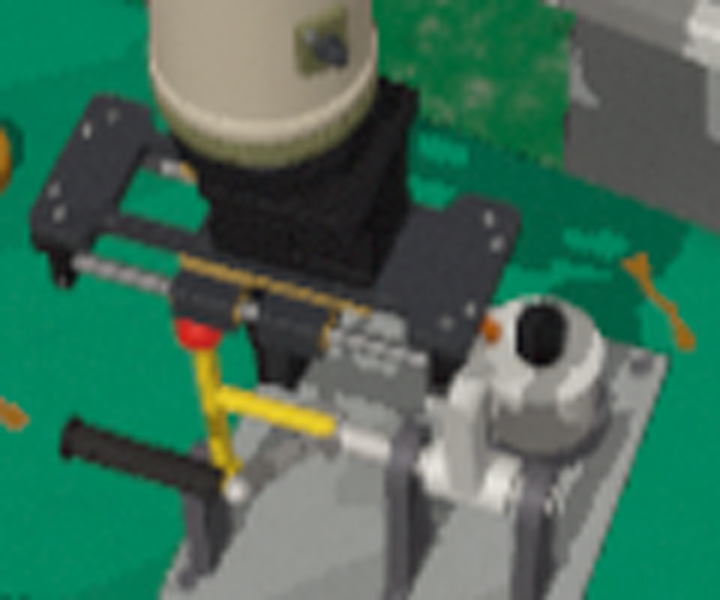

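send_rows(
  commands=[
    [0.05,-0.35,0,0,0,0,1],
    [0.05,-0.4,0,0,0,0,1],
    [0.05,-0.4,0,0,0,0,1],
    [0.05,-0.4,0,0,0,0,1],
    [0.05,-0.4,0,0,0,0,1],
    [0.05,-0.4,0,0,0,0,1],
    [0.05,-0.4,0,0,0,0,1],
    [0.05,-0.3,0,0,0,0,1],
  ],
)

```text
time: 13.38
ee_pos: [0.5976, -0.1462, 0.2053]
eef_rot: [0.997, 0.072, 0.007, 0.001]
ft_force: [0.2, -0.4, -0.3]
width: 0.0005
```

```bash
python3 - <<'E'
from st import *
st();snap("scene","s12.png",(235,130,355,230),6)
E
```

```text
t 13.3833 p [ 0.5976 -0.1462  0.2053] q [ 0.64  0.37 -0.61  1.5   0.22  1.32 -1.41] F [ 0.2 -0.4 -0.3] w 0.0005 rv [-0.08 -0.8   8.21]
```

View pics/s12.png

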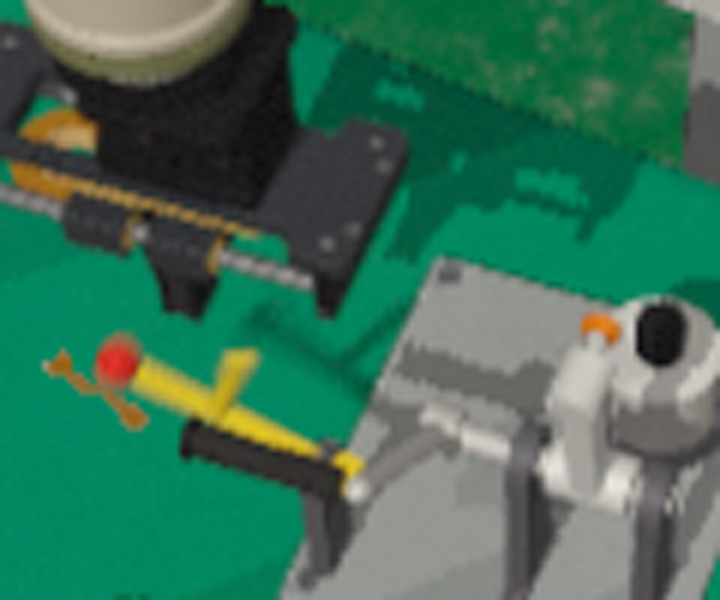

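The catch is falling over to the outside and the tool is clear of it. I'll raise the tool, turn it 90° and open the jaws for the grip.

send_rows(
  commands=[
    [0,0.3,1,0,0.1,1,1],
    [0,0.3,1,0,0,1,0.5],
    [0,0.2,1,0,0,1,-0.1],
    [0,0.2,0.4,0,0,1,-0.1],
    [0.2,0.2,0,0,0,1,-0.1],
    [0.2,0.2,0,0,0,1,-0.1],
    [0.2,0.2,0,0,0,1,-0.1],
    [0.2,0.2,0,0,0,1,-0.1],
    [0.2,0.2,0,0,0,1,-0.1],
    [0.2,0.2,0,0,0,1,-0.1],
  ],
)

```text
time: 14.27
ee_pos: [0.633, -0.0833, 0.3114]
eef_rot: [0.866, 0.5, 0.001, 0.001]
ft_force: [0.1, 0.8, 0.2]
width: 0.0459
```

send_rows(
  commands=[
    [0,0,0,0,0,1,-0.1],
    [0,0,0,0,0,1,-0.1],
    [0,0,0,0,0,1,-0.1],
    [0,0,0,0,0,1,-0.1],
    [0,0,0,0,0,1,-0.1],
    [0,0,0,0,0,1,-0.1],
    [0,0,0,0,0,0.5,-0.1],
    [0,0,0,0,0,0,-0.1],
  ],
)

```text
time: 14.93
ee_pos: [0.6343, -0.0793, 0.3099]
eef_rot: [0.677, 0.736, 0.002, -0.002]
ft_force: [1.1, -0.2, 0.4]
width: 0.0475
```

```bash
python3 - <<'E'
from st import *
st();snap("scene","s13.png",(215,100,355,240),5)
E
```

```text
t 14.9333 p [ 0.6343 -0.0793  0.3099] q [ 0.64  0.46 -0.87  1.24  0.34  1.59 -0.08] F [ 1.1 -0.2  0.4] w 0.0475 rv [ 0.3  -0.21 94.84]
```

View pics/s13.png

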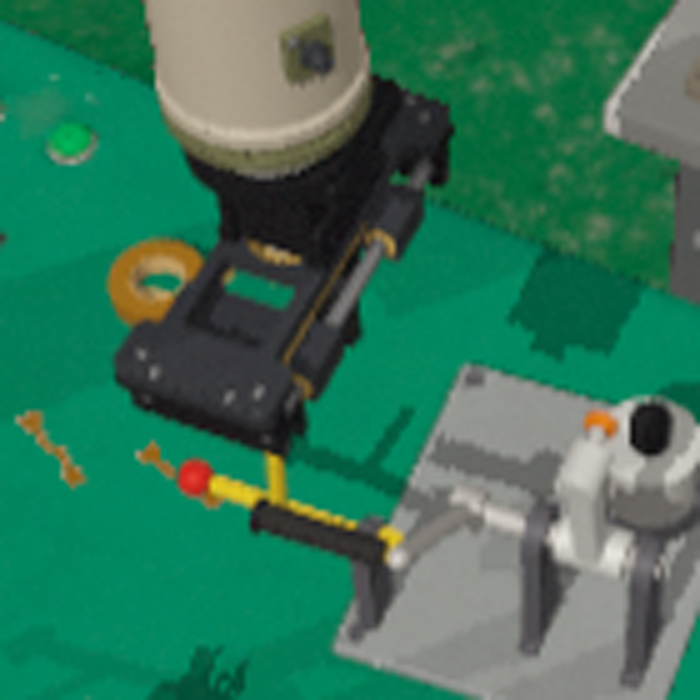

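send_rows(
  commands=[
    [0.5,0.1,-0.5,-0.06,0.04,0.5,-0.1],
    [0.2,0,-0.8,0,0,0,-0.1],
    [0,0,-0.8,0,0,0,-0.1],
    [0,0,0,0,0,0,-0.1],
    [0,0,0,0,0,0,-0.1],
  ],
)

```text
time: 15.4
ee_pos: [0.6566, -0.076, 0.2466]
eef_rot: [0.664, 0.747, -0.001, -0.001]
ft_force: [0.9, -0.6, 0.7]
width: 0.0481
```

```bash
python3 - <<'E'
from st import *
st();snap("scene","s14.png",(215,100,355,240),5)
E
```

```text
t 15.4 p [ 0.6566 -0.076   0.2466] q [ 0.61  0.54 -0.85  1.28  0.39  1.5  -0.08] F [ 0.9 -0.6  0.7] w 0.0481 rv [1.100e-01 9.000e-02 9.674e+01]
```

View pics/s14.png

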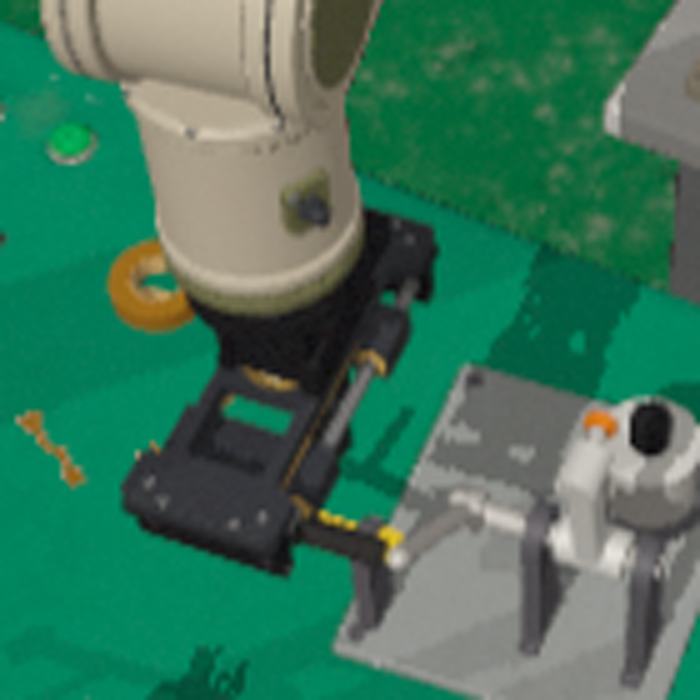

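send_rows(
  commands=[
    [0,0.05,-0.5,0,0,0.2,-0.1],
    [0,0,-0.6,0,0,0,-0.1],
    [0,0,-0.6,0,0,0,-0.1],
    [0,0,-0.3,0,0,0,-0.1],
    [0,0,0,0,0,0,-0.1],
  ],
)

```text
time: 15.87
ee_pos: [0.659, -0.0748, 0.1933]
eef_rot: [0.659, 0.752, 0.002, 0.003]
ft_force: [-0.5, 0.0, -0.2]
width: 0.0479
```

send_rows(
  commands=[
    [-0.1,0.02,-0.2,0,0,0,-0.1],
    [0,0,-0.05,0,0,0,0],
    [0,0,0,0,0,0,1],
    [0,0,0,0,0,0,1],
    [0,0,0,0,0,0,1],
    [0,0,0,0,0,0,1],
    [0,0,0,0,0,0,1],
    [0,0,0,0,0,0,1],
  ],
  grip_force=20,
)

```text
time: 16.53
ee_pos: [0.6562, -0.0743, 0.191]
eef_rot: [0.66, 0.751, 0.002, 0.005]
ft_force: [-6.7, -0.5, 1.2]
width: 0.0152
```

```bash
python3 - <<'E'
from st import *
st();snap("scene","s15.png",(215,100,355,240),5)
E
```

```text
t 16.5333 p [ 0.6562 -0.0743  0.191 ] q [ 0.63  0.55 -0.85  1.38  0.42  1.38 -0.09] F [-6.7 -0.5  1.2] w 0.0152 rv [-0.61 -0.28 97.39]
```

View pics/s15.png

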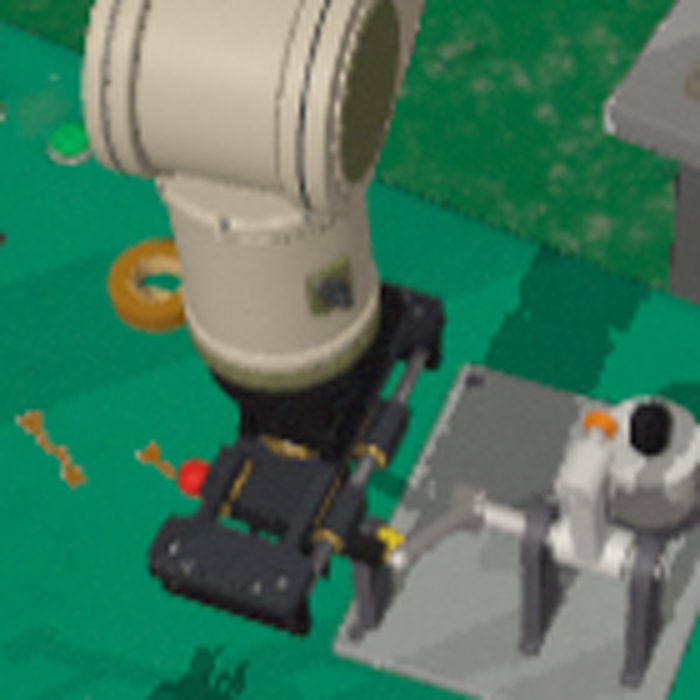

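```bash
cat > plan.py <<'E'
from st import *
import sys
st()
s=r.read_state();o=np.array([.4385,.0155]);y=.138;Rz=Ro.from_euler("z",y)
R=Ro.from_quat(s["eef_rot"]);a=R.apply([0,0,1])
H=s["ee_pos"]-.0187*a
h=Rz.inv().apply(H-np.r_[o,0]);ap=Rz.inv().apply(a)
phi=np.arctan2(h[0]-.110,h[2]-.115);print("hold press",(h*1e3).round(1),"lean",phi.round(3),"rad",np.hypot(h[0]-.11,h[2]-.115).round(4),"tilt deg",np.degrees(np.arctan2(ap[0],-ap[2])).round(1))
rad=float(sys.argv[3]) if len(sys.argv)>3 else .1335
def tilt(p): return np.radians(float(np.interp(-p,[-.8,-.4,.95],[0,0,32])))
def tcp(p):
    C=np.array([.110+rad*np.sin(p),-.117,.115+rad*np.cos(p)]);t=tilt(p)
    return Rz.apply(C+.0187*np.array([np.sin(t),0,-np.cos(t)]))+np.r_[o,0]
n=int(sys.argv[1]);st_=float(sys.argv[2]);p=phi;cur=s["ee_pos"]
for i in range(n):
    q=max(p-st_,-.97);d=(tcp(q)-cur)/.03; d[1]=(tcp(q)-tcp(p))[1]/.03
    w=Rz.apply([0,-1,0])*np.degrees(tilt(q)-tilt(p))/5
    print(np.r_[d,w].round(2).tolist(), round(q,3));cur=tcp(q);p=q
E
python3 plan.py 12 0.08
```

```text
t 16.5833 p [ 0.6562 -0.0744  0.1911] q [ 0.63  0.55 -0.85  1.38  0.42  1.38 -0.09] F [-6.9  0.3  1.8] w 0.0151 rv [-0.61 -0.28 97.38]
hold press [ 203.1 -118.9  209.8] lean 0.776 rad 0.1328 tilt deg 0.5
[-0.26, -0.04, 0.26, 0.0, -0.0, 0.0] 0.696
[-0.28, -0.04, 0.22, 0.0, -0.0, 0.0] 0.616
[-0.3, -0.04, 0.19, 0.0, -0.0, 0.0] 0.536
[-0.31, -0.04, 0.17, 0.0, -0.0, 0.0] 0.456
[-0.32, -0.04, 0.14, 0.02, -0.11, 0.0] 0.376
[-0.31, -0.04, 0.12, 0.05, -0.38, 0.0] 0.296
[-0.32, -0.04, 0.09, 0.05, -0.38, 0.0] 0.216
[-0.33, -0.05, 0.06, 0.05, -0.38, 0.0] 0.136
[-0.33, -0.05, 0.04, 0.05, -0.38, 0.0] 0.056
[-0.33, -0.05, 0.01, 0.05, -0.38, 0.0] -0.024
[-0.33, -0.05, -0.02, 0.05, -0.38, 0.0] -0.104
[-0.33, -0.05, -0.05, 0.05, -0.38, 0.0] -0.184
```

send_rows(
  commands=[
    [-0.26,-0.04,0.24,0,0,0,1],
    [-0.28,-0.04,0.22,0,0,0,1],
    [-0.3,-0.04,0.19,0,0,0,1],
    [-0.31,-0.04,0.17,0,0,0,1],
    [-0.32,-0.04,0.14,0.02,-0.11,0,1],
  ],
  grip_force=25,
)

```text
time: 17.0
ee_pos: [0.6161, -0.0798, 0.2222]
eef_rot: [0.66, 0.751, 0.011, 0.012]
ft_force: [5.5, -0.4, -1.4]
width: 0.0149
```

```bash
python3 plan.py 8 0.08
```

```text
t 17.0 p [ 0.6161 -0.0798  0.2222] q [ 0.73  0.43 -0.89  1.47  0.34  1.37 -0.05] F [ 5.5 -0.4 -1.4] w 0.0149 rv [-1.51 -1.43 97.42]
hold press [ 162.2 -118.8  240.9] lean 0.393 rad 0.1363 tilt deg 1.8
[-0.37, -0.04, 0.04, 0.05, -0.38, 0.0] 0.313
[-0.32, -0.04, 0.1, 0.05, -0.38, 0.0] 0.233
[-0.33, -0.05, 0.07, 0.05, -0.38, 0.0] 0.153
[-0.33, -0.05, 0.04, 0.05, -0.38, 0.0] 0.073
[-0.33, -0.05, 0.01, 0.05, -0.38, 0.0] -0.007
[-0.33, -0.05, -0.01, 0.05, -0.38, 0.0] -0.087
[-0.33, -0.05, -0.04, 0.05, -0.38, 0.0] -0.167
[-0.33, -0.05, -0.07, 0.05, -0.38, 0.0] -0.247
```

send_rows(
  commands=[
    [-0.36,-0.04,0,0.05,-0.38,0,1],
    [-0.33,-0.04,0.08,0.05,-0.38,0,1],
    [-0.33,-0.04,0.06,0.05,-0.38,0,1],
    [-0.33,-0.04,0.03,0.05,-0.38,0,1],
    [-0.33,-0.04,0,0.05,-0.38,0,1],
    [-0.33,-0.04,-0.02,0.05,-0.38,0,1],
  ],
)

```text
time: 17.5
ee_pos: [0.5633, -0.0871, 0.2351]
eef_rot: [0.654, 0.744, 0.097, 0.091]
ft_force: [5.6, 1.7, 1.5]
width: 0.0152
```

```bash
python3 plan.py 8 0.08 .131
```

```text
t 17.5 p [ 0.5633 -0.0871  0.2351] q [ 1.06  0.09 -0.99  1.79  0.03  1.04  0.2 ] F [5.6 1.7 1.5] w 0.0152 rv [-11.88 -12.6   96.73]
hold press [ 104.6 -118.6  253.2] lean -0.039 rad 0.1383 tilt deg 15.3
[-0.38, -0.05, -0.28, 0.05, -0.38, 0.0] -0.119
[-0.32, -0.04, -0.05, 0.05, -0.38, 0.0] -0.199
[-0.32, -0.04, -0.08, 0.05, -0.38, 0.0] -0.279
[-0.31, -0.04, -0.1, 0.05, -0.38, 0.0] -0.359
[-0.3, -0.04, -0.13, 0.05, -0.38, 0.0] -0.439
[-0.29, -0.04, -0.15, 0.05, -0.38, 0.0] -0.519
[-0.27, -0.04, -0.18, 0.05, -0.38, 0.0] -0.599
[-0.26, -0.04, -0.2, 0.05, -0.38, 0.0] -0.679
```

send_rows(
  commands=[
    [-0.35,-0.04,-0.3,0.05,-0.38,0,1],
    [-0.32,-0.04,-0.1,0.05,-0.38,0,1],
    [-0.32,-0.04,-0.12,0.05,-0.38,0,1],
    [-0.31,-0.04,-0.14,0.05,-0.38,0,1],
    [-0.3,-0.04,-0.15,0.05,-0.38,0,1],
  ],
)

```text
time: 17.92
ee_pos: [0.5272, -0.0931, 0.2267]
eef_rot: [0.641, 0.73, 0.169, 0.167]
ft_force: [5.4, 6.4, 1.4]
width: 0.0151
```

```bash
python3 plan.py 8 0.08 .131; python3 - <<'E'
from st import *
snap("scene","s16.png",(235,90,375,230),5)
E
```

```text
t 17.9167 p [ 0.5272 -0.0931  0.2267] q [ 1.14 -0.22 -0.85  2.06 -0.45  0.81  0.63] F [5.4 6.4 1.4] w 0.0151 rv [-21.76 -22.09  95.32]
hold press [  64.4 -119.2  243.3] lean -0.342 rad 0.1362 tilt deg 27.4
[-0.35, -0.04, -0.33, 0.05, -0.38, 0.0] -0.422
[-0.29, -0.04, -0.15, 0.05, -0.38, 0.0] -0.502
[-0.28, -0.04, -0.17, 0.05, -0.38, 0.0] -0.582
[-0.26, -0.04, -0.19, 0.05, -0.38, 0.0] -0.662
[-0.25, -0.03, -0.22, 0.05, -0.38, 0.0] -0.742
[-0.23, -0.03, -0.24, 0.05, -0.38, 0.0] -0.822
[-0.21, -0.03, -0.25, 0.05, -0.38, 0.0] -0.902
[-0.16, -0.02, -0.23, 0.03, -0.23, 0.0] -0.97
```

View pics/s16.png

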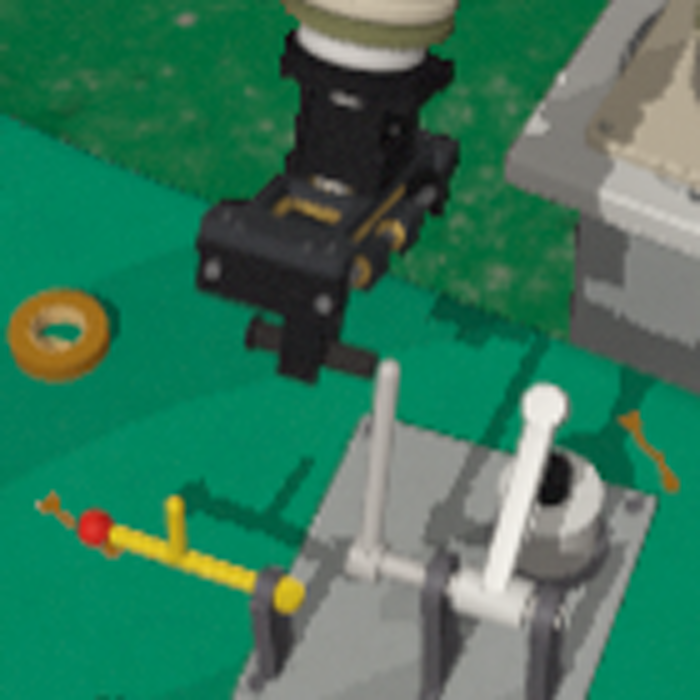

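send_rows(
  commands=[
    [-0.33,-0.04,-0.3,-0.02,0.15,0,1],
    [-0.29,-0.04,-0.18,-0.02,0.15,0,1],
    [-0.28,-0.04,-0.2,-0.02,0.15,0,1],
    [-0.26,-0.04,-0.22,-0.02,0.15,0,1],
  ],
  grip_force=35,
)

```text
time: 18.3
ee_pos: [0.4999, -0.0971, 0.2127]
eef_rot: [0.642, 0.733, 0.155, 0.163]
ft_force: [3.6, 2.4, 6.0]
width: 0.0149
```

```bash
python3 plan.py 6 0.08 .131
```

```text
t 18.3 p [ 0.4999 -0.0971  0.2127] q [ 1.13 -0.27 -0.82  2.11 -0.47  0.83  0.67] F [3.6 2.4 6. ] w 0.0149 rv [-21.32 -20.19  95.75]
hold press [  37.1 -119.1  229.5] lean -0.567 rad 0.1357 tilt deg 25.9
[-0.22, -0.04, -0.34, 0.05, -0.38, 0.0] -0.647
[-0.25, -0.03, -0.21, 0.05, -0.38, 0.0] -0.727
[-0.23, -0.03, -0.23, 0.05, -0.38, 0.0] -0.807
[-0.21, -0.03, -0.25, 0.05, -0.38, 0.0] -0.887
[-0.19, -0.03, -0.27, 0.04, -0.3, 0.0] -0.967
[-0.01, -0.0, -0.01, 0.0, -0.0, 0.0] -0.97
```

send_rows(
  commands=[
    [-0.26,-0.03,-0.3,-0.01,0.1,0,1],
    [-0.26,-0.03,-0.25,-0.01,0.1,0,1],
    [-0.24,-0.03,-0.27,-0.01,0.1,0,1],
    [-0.22,-0.03,-0.28,0,0,0,1],
  ],
  grip_force=50,
)

```text
time: 18.63
ee_pos: [0.4786, -0.1003, 0.1926]
eef_rot: [0.641, 0.735, 0.148, 0.165]
ft_force: [-13.4, 5.0, 23.6]
width: 0.0151
```

```bash
python3 plan.py 4 0.08 .131;  python3 - <<'E'
from st import *
snap("scene","s17.png",(255,90,385,220),5)
E
```

```text
t 18.6333 p [ 0.4786 -0.1003  0.1926] q [ 1.12 -0.3  -0.79  2.18 -0.5   0.8   0.72] F [-13.4   5.   23.6] w 0.0151 rv [-21.54 -19.38  96.02]
hold press [  15.8 -119.3  209.5] lean -0.784 rad 0.1334 tilt deg 25.5
[-0.15, -0.03, -0.29, 0.05, -0.38, 0.0] -0.864
[-0.2, -0.03, -0.26, 0.05, -0.38, 0.0] -0.944
[-0.06, -0.01, -0.09, 0.0, -0.03, 0.0] -0.97
[0.0, 0.0, 0.0, 0.0, -0.0, 0.0] -0.97
```

View pics/s17.png

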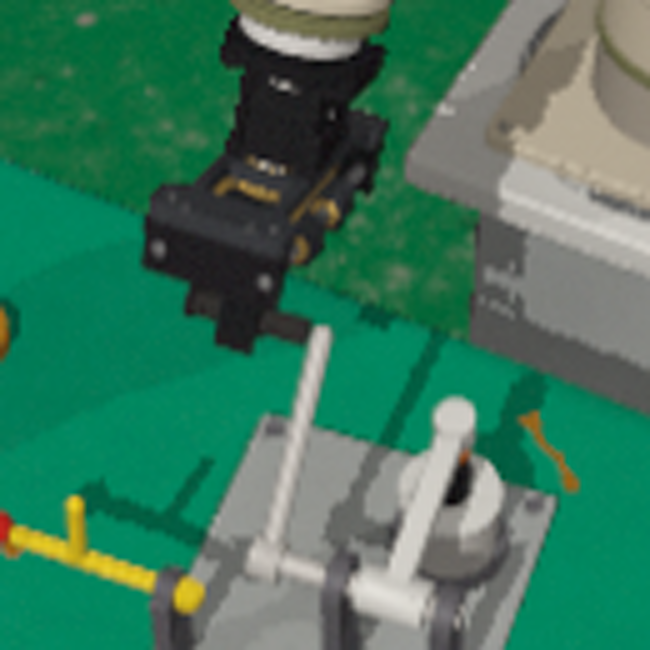

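```bash
python3 plan.py 4 0.05 .136
```

```text
t 18.6833 p [ 0.477  -0.1005  0.1909] q [ 1.12 -0.3  -0.79  2.18 -0.5   0.8   0.72] F [-10.1   3.5  17.1] w 0.0146 rv [-21.42 -19.32  96.  ]
hold press [  14.2 -119.2  207.7] lean -0.802 rad 0.1334 tilt deg 25.4
[-0.19, -0.02, -0.08, 0.03, -0.23, 0.0] -0.852
[-0.13, -0.02, -0.17, 0.03, -0.23, 0.0] -0.902
[-0.12, -0.02, -0.17, 0.03, -0.23, 0.0] -0.952
[-0.05, -0.01, -0.07, 0.0, -0.0, 0.0] -0.97
```

send_rows(
  commands=[
    [-0.24,-0.03,-0.15,0,0,0,1],
    [-0.2,-0.02,-0.2,0,0,0,1],
    [-0.18,-0.02,-0.22,0,0,0,1],
  ],
)

```text
time: 18.93
ee_pos: [0.4677, -0.1017, 0.181]
eef_rot: [0.639, 0.734, 0.153, 0.174]
ft_force: [7.2, 1.8, 11.9]
width: 0.0147
```

```bash
python3 plan.py 4 0.05 .134
```

```text
t 18.9333 p [ 0.4677 -0.1017  0.181 ] q [ 1.09 -0.33 -0.76  2.23 -0.54  0.76  0.77] F [ 7.2  1.8 11.9] w 0.0147 rv [-22.79 -20.    95.9 ]
hold press [   4.5 -118.9  197.7] lean -0.906 rad 0.1341 tilt deg 26.6
[-0.09, -0.02, -0.15, 0.03, -0.21, 0.0] -0.956
[-0.04, -0.0, -0.05, 0.0, -0.0, 0.0] -0.97
[0.0, 0.0, 0.0, 0.0, -0.0, 0.0] -0.97
[0.0, 0.0, 0.0, 0.0, -0.0, 0.0] -0.97
```

send_rows(
  commands=[
    [-0.14,-0.02,-0.2,0,0,0,1],
    [-0.14,-0.02,-0.2,0,0,0,1],
    [-0.12,-0.02,-0.18,0,0,0,1],
  ],
  grip_force=60,
)

```text
time: 19.18
ee_pos: [0.4655, -0.1026, 0.1758]
eef_rot: [0.636, 0.732, 0.158, 0.184]
ft_force: [-18.2, 12.1, 45.6]
width: 0.0144
```

```bash
python3 plan.py 1 0.05 .134;  python3 - <<'E'
from st import *
snap("scene","s18.png",(255,90,385,220),5)
st()
E
```

```text
t 19.1833 p [ 0.4655 -0.1026  0.1758] q [ 1.08 -0.34 -0.74  2.26 -0.57  0.73  0.81] F [-18.2  12.1  45.6] w 0.0144 rv [-24.14 -20.72  95.83]
hold press [   1.8 -119.4  192.3] lean -0.95 rad 0.133 tilt deg 27.9
[-0.06, -0.01, -0.03, 0.0, -0.0, 0.0] -0.97
t 19.2333 p [ 0.4655 -0.1025  0.1759] q [ 1.08 -0.34 -0.74  2.26 -0.57  0.73  0.81] F [-16.3  11.8  41.5] w 0.0144 rv [-24.18 -20.74  95.83]
```

View pics/s18.png

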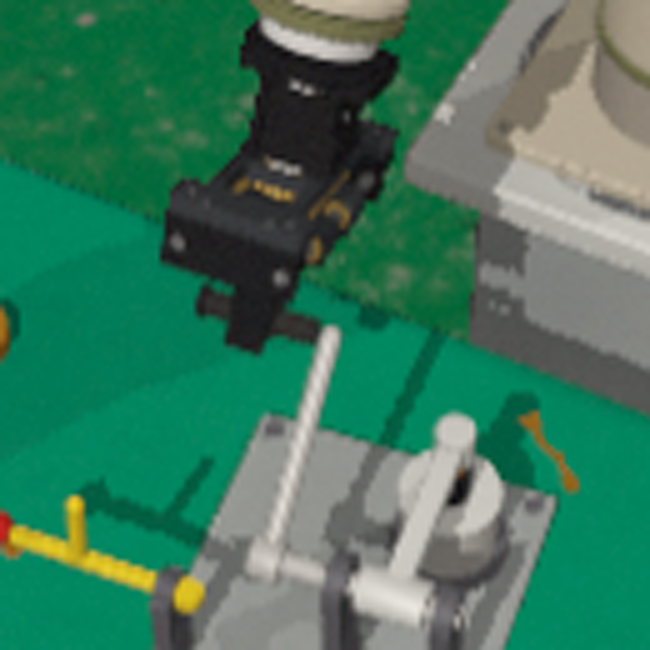

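send_rows(
  commands=[
    [-0.2,0.03,-0.1,0,0,0,1],
    [-0.2,0.03,-0.1,0,0,0,1],
  ],
)

```text
time: 19.4
ee_pos: [0.4657, -0.1009, 0.1806]
eef_rot: [0.633, 0.73, 0.164, 0.198]
ft_force: [84.5, -12.0, -50.3]
width: 0.0147
```

```bash
python3 plan.py 1 0.05 .134
```

```text
t 19.4 p [ 0.4657 -0.1009  0.1806] q [ 1.06 -0.37 -0.72  2.28 -0.61  0.72  0.83] F [ 84.5 -12.  -50.3] w 0.0147 rv [-25.89 -21.53  95.64]
hold press [   1.8 -117.6  196.8] lean -0.923 rad 0.1357 tilt deg 29.5
[-0.06, -0.02, -0.19, 0.02, -0.13, 0.0] -0.97
```

send_rows(
  commands=[
    [0,0,0,0,0,0,1],
  ],
)

```text
time: 19.48
ee_pos: [0.4695, -0.101, 0.1837]
eef_rot: [0.632, 0.729, 0.166, 0.202]
ft_force: [10.1, -1.9, -2.6]
width: 0.0146
```

```bash
python3 plan.py 1 0.05 .134
```

```text
t 19.4833 p [ 0.4695 -0.101   0.1837] q [ 1.06 -0.37 -0.72  2.28 -0.61  0.71  0.83] F [10.1 -1.9 -2.6] w 0.0146 rv [-26.5  -21.77  95.57]
hold press [   5.4 -118.1  199.8] lean -0.89 rad 0.1347 tilt deg 30.0
[-0.11, -0.02, -0.18, 0.03, -0.23, 0.0] -0.94
```

send_rows(
  commands=[
    [-0.14,0,-0.16,0,0.05,0,1],
    [-0.14,0,-0.16,0,0.05,0,1],
  ],
)

```text
time: 19.65
ee_pos: [0.467, -0.1015, 0.1802]
eef_rot: [0.632, 0.729, 0.166, 0.206]
ft_force: [11.4, -0.6, 5.7]
width: 0.0146
```

```bash
python3 plan.py 1 0.05 .134
```

```text
t 19.65 p [ 0.467  -0.1015  0.1802] q [ 1.05 -0.38 -0.72  2.29 -0.62  0.7   0.84] F [11.4 -0.6  5.7] w 0.0146 rv [-26.97 -21.72  95.56]
hold press [   2.7 -118.2  196.3] lean -0.922 rad 0.1346 tilt deg 30.2
[-0.1, -0.02, -0.18, 0.02, -0.13, 0.0] -0.97
```

send_rows(
  commands=[
    [-0.13,0,-0.18,0,0.05,0,1],
    [-0.13,0,-0.18,0,0.05,0,1],
  ],
)

```text
time: 19.82
ee_pos: [0.4657, -0.1021, 0.1774]
eef_rot: [0.631, 0.728, 0.166, 0.21]
ft_force: [-7.6, 6.6, 32.4]
width: 0.0143
```

```bash
python3 plan.py 1 0.05 .134
```

```text
t 19.8167 p [ 0.4657 -0.1021  0.1774] q [ 1.05 -0.38 -0.72  2.3  -0.63  0.68  0.85] F [-7.6  6.6 32.4] w 0.0143 rv [-27.54 -21.75  95.49]
hold press [   1.3 -118.5  193.4] lean -0.946 rad 0.1341 tilt deg 30.6
[-0.06, -0.01, -0.08, 0.0, -0.02, 0.0] -0.97
```

send_rows(
  commands=[
    [-0.14,0,-0.17,0,0.05,0,1],
  ],
)

```text
time: 19.9
ee_pos: [0.4657, -0.1022, 0.1775]
eef_rot: [0.63, 0.728, 0.167, 0.213]
ft_force: [-0.9, 8.3, 27.3]
width: 0.0144
```

```bash
python3 plan.py 1 0.05 .134; python3 - <<'E'
from st import *
snap("scene","s19.png",(255,90,385,220),5); snap("top","t19.png",(270,155,370,275),5)
st()
E
```

```text
t 19.9 p [ 0.4657 -0.1022  0.1775] q [ 1.04 -0.39 -0.71  2.31 -0.63  0.67  0.85] F [-0.9  8.3 27.3] w 0.0144 rv [-27.9  -21.85  95.47]
hold press [   1.2 -118.5  193.5] lean -0.946 rad 0.1342 tilt deg 30.9
[-0.06, -0.01, -0.09, 0.0, -0.02, 0.0] -0.97
t 20.0 p [ 0.4657 -0.1021  0.1776] q [ 1.04 -0.39 -0.71  2.31 -0.63  0.67  0.85] F [-1.3  5.5 26.7] w 0.0146 rv [-27.93 -21.85  95.49]
```

View pics/s19.png

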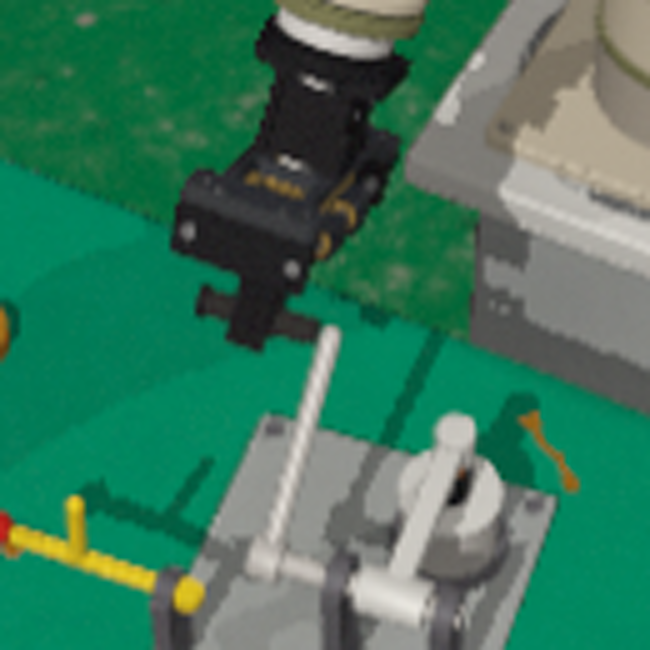

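View pics/t19.png

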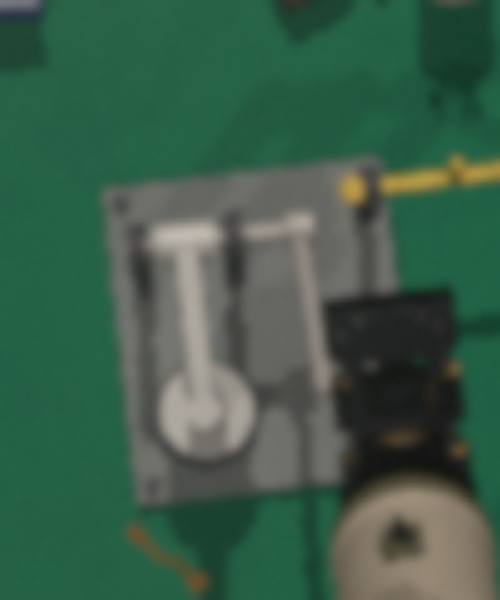

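send_rows(
  commands=[
    [-0.19,0.02,-0.24,0,0.05,0,1],
  ],
)

```text
time: 20.08
ee_pos: [0.4654, -0.1022, 0.1771]
eef_rot: [0.63, 0.727, 0.168, 0.217]
ft_force: [3.1, 3.6, 33.0]
width: 0.0148
```

```bash
python3 plan.py 1 0.05 .134; python3 - <<'E'
from st import *
def un(c,b,z): return ((np.array(c)+.5)/z-.5+np.array(b))
print("rod tip seen",un((331,335),(255,90),5))
Rz=Ro.from_euler("z",.138)
for l in(-.85,-.90,-.95,-1.0): print(l,proj("scene",Rz.apply([.11+.13*np.sin(l),-.075,.115+.13*np.cos(l)])+[.4385,.0155,0]))
E
```

```text
t 20.0833 p [ 0.4654 -0.1022  0.1771] q [ 1.03 -0.39 -0.71  2.32 -0.64  0.66  0.86] F [ 3.1  3.6 33. ] w 0.0148 rv [-28.49 -22.    95.4 ]
hold press [   0.8 -118.4  193. ] lean -0.95 rad 0.1342 tilt deg 31.4
[-0.05, -0.01, -0.08, 0.0, -0.0, 0.0] -0.97
rod tip seen [320.8 156.6]
-0.85 [319.5730917  156.88851508]
-0.9 [320.093869   156.89493963]
-0.95 [320.57903518 157.01322773]
-1.0 [321.0278966  157.24136896]
```

```bash
python3 - <<'E'
from st import *
for i in range(10): r.camera("top")
st();snap("scene","s20.png",(255,110,385,230),6); snap("top","t20.png");st()
E
```

```text
t 20.5833 p [ 0.4656 -0.1022  0.1774] q [ 1.03 -0.4  -0.71  2.32 -0.64  0.66  0.86] F [ 1.2  4.  28.8] w 0.0144 rv [-28.54 -22.01  95.4 ]
t 20.6833 p [ 0.4656 -0.1021  0.1774] q [ 1.03 -0.4  -0.71  2.32 -0.64  0.66  0.86] F [ 0.3  4.9 29.1] w 0.0148 rv [-28.53 -22.01  95.41]
```

View pics/s20.png

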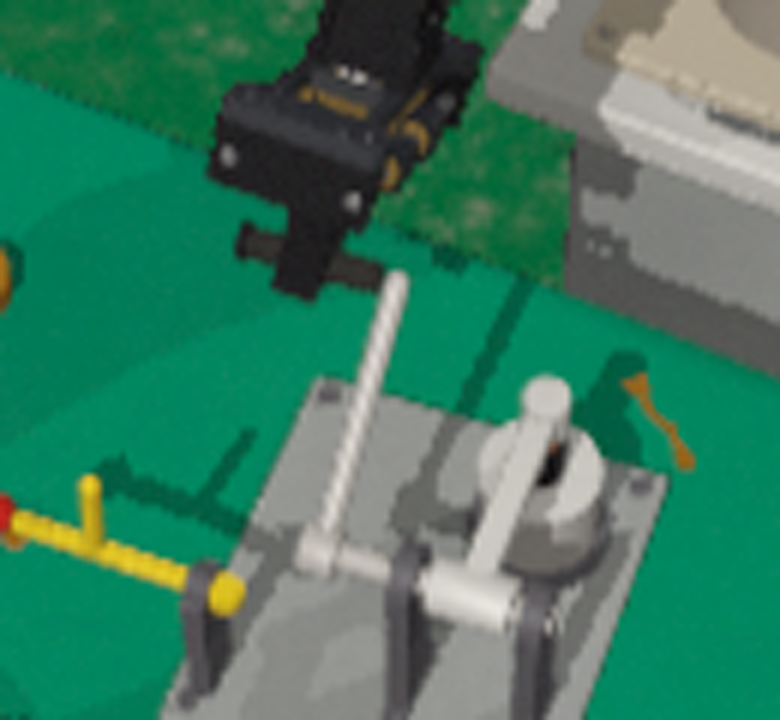

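View pics/t20.png

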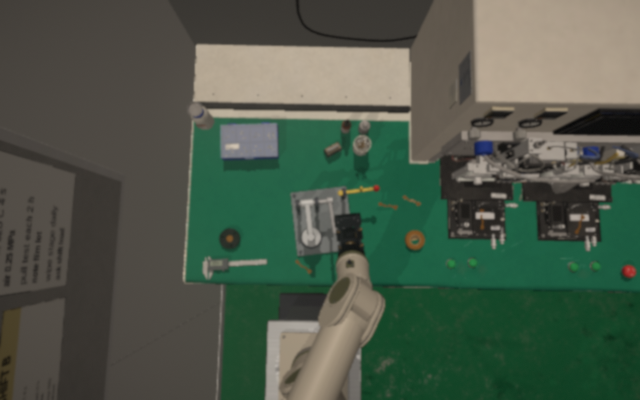

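The hold stayed steady for 0.6 s: about 29 N upward on the tool and no movement. The clamp arm is over the knob, the catch lies outside, and the reel (230,238) and tape (415,240) haven't moved. I'm handing the job in.

```bash
python3 - <<'E'
from st import *
print(r.close_job())
E
```

```text
the job is handed in; nothing more can be done
None
```

I set the cover on the cup and let it go, then flipped the catch to the outside. I pulled the lever down to its stop and handed the job in at about 20.7 s, still gripping the lever there with 60 N.

**Last checks**
- **Cover:** it stopped at the height expected for a seated cover. After release the knob was at pixel (345.3,185.5), against a predicted (345.0,185.3), and the cover looked level. Under the clamp I checked it only by eye, because the clamp arm partly hides it in both pictures.
- **Catch:** it lies fully over to the outside in both pictures.
- **Lever:** it leans about 0.95 rad to the front, which is the stop. Roughly 24–28 N of push along its path held steady for 0.6 s; about 15 N is needed.
- **Reel and tape roll:** both are at the same pixels as at the start.

**What went less smoothly**
- **Force spike:** when I first reached the stop, a correcting move pulled the lever along its length with about 100 N at the wrist. That is below the 120 N limit, and I relaxed it on the next row.
- **Brief lift:** relaxing let the lever rise about 0.06 rad before I pressed it back to the stop.
- **Calibration:** the two cameras disagreed by 2–3 mm on the cup's centre, so I used a value in between and compared the cover with the cup's edges in the scene picture before lowering it.

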